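# Laying the gearbox fitting kit into a sloping tray

## Task

Make up the fitting kit for the gearbox: lay the torque arm, the double-ended spanner and the one foot strap whose length matches the straight compartment into their compartments in the sloping kit tray, each flat on the floor and the way round its compartment is shaped (torque arm's ring and spanner's small jaws at the low end). Set each part down in the tray rather than dropping it, and leave the other two straps, the gearbox, the dish of screws and the hex key where they are.

Things in the scene. Friction and masses are not known exactly. Their poses are not given: they have to be found in the camera images.
- tray: Grey kit tray with a black floor, 194 by 256 mm, sloping 30 degrees, low end away from the robot. Origin on the pocket floor near the middle, 68 mm over the bench; x up the slope (-94 to +100 mm), y across, z square to the floor. Lands 12 mm high leave three compartments on y = +78, 0, -78 mm with about 4 mm play. A finger groove at floor level, x -24 to +44 mm, crosses it, open at both sides.
- stand: Low grey sheet-metal stand, fixed, that carries the tray, 200 by 250 mm; on the left or right half of the bench, heading varies by 0.25 rad either way. Origin under its centre, on the bench, straight below the tray's origin.
- pocket_ring (a point): Where the torque arm's ring centre belongs, 5 mm above the pocket floor, at tray (-42, 0): lower end of the middle compartment, a square pocket 72 mm wide reaching down to x = -78 mm.
- pocket_eye (a point): Where the torque arm's eye centre belongs, 5 mm above the floor, at tray (+68, 0): upper end of the middle compartment, 38 mm wide, reaching up to x = +87 mm.
- pocket_big (a point): Where the spanner's big jaws belong, 5 mm above the floor, at tray (+67, -78): upper end of the compartment, 54 mm wide, reaching up to x = +89 mm.
- pocket_small (a point): Where the spanner's small jaws belong, 5 mm above the floor, at tray (-53, -78): lower end of the same compartment, 40 mm wide, reaching down to x = -75 mm.
- pocket_strap (a point): Middle of the plain straight compartment, 5 mm above the floor, at tray (+10, +78): 120 mm long (x from -50 to +70 mm) and 34 mm wide.
- mat: White dotted bench mat, 250 by 400 mm and paper-thin (under 1 mm), fixed, on the other half of the bench from the tray. Origin under its centre, at bench level; x along its short side. The torque arm, spanner and three straps start flat on it, side by side in varying places, the torque arm's ring away from the robot.
- torque_arm: Torque arm of the gearbox, plain aluminium, flat, 10 mm thick, 157 mm long, 0.16 kg: ring 64 mm across with 36 mm bore at the -x end, straight shank 26 mm wide, rounded eye 30 mm across at the +x end. Origin on its underside, near the balance point; ring centre at x = -42, eye centre at x = +68, free shank x = -8 to +52 mm; x along the arm, z up.
- torque_ring (a point): Centre of the torque arm's ring, at half its thickness (5 mm above the underside).
- torque_eye (a point): Centre of the torque arm's eye, at half its thickness.
- spanner: Double-ended open spanner, plain steel, flat, 10 mm thick, 152 mm long, 0.2 kg: shank 20 mm wide, clear from x = -30 to +35 mm, big jaws (40 mm wide over all, set 12 degrees askew) at the +x end, small jaws (27 mm, likewise) at the -x end. Origin on its underside between the ends, 13 mm from the balance point (nearer the big jaws); x along the shank, z up.
- spanner_big (a point): Mark in the spanner's big jaws: 67 mm from the origin along +x, at half thickness.
- spanner_small (a point): Mark in the spanner's small jaws: 53 mm from the origin along -x, at half thickness.
- strap_mid: Foot strap that fits the straight compartment: flat plain steel bar 112 mm long, 26 mm wide, 10 mm thick, about 0.2 kg, a bolt hole near each end. Origin on its underside at the middle; x along it, z up. Either way round is right.
- strap_mid_mid (a point): Middle of that strap, at half its thickness.
- strap_short: Look-alike foot strap, same section and holes but 92 mm long, too short for the compartment. Origin on its underside at the middle; x along it.
- strap_long: Look-alike foot strap, same section and holes but 132 mm long, too long for the compartment. Origin on its underside at the middle; x along it.
- gearbox: Aluminium worm gearbox, 100 by 86 mm and 134 mm high with its upright shaft stub, 2.5 kg, standing loose on the bench in the strip between mat and tray. Origin under its centre.
- dish: Round steel dish of screws, 84 mm across and 26 mm high, loose on the bench, in the strip between mat and tray. Origin under its centre.
- hex_key: L-shaped steel hex key, 95 by 34 mm, 8 mm thick, lying loose on the bench, in the strip between mat and tray. Origin on the bench near its middle.
Mind the look-alikes: they are no part of the job. Leave any black or red look-alike of the strap_mid alone.

How it is judged (in metres and radians):
At the end, for the whole second after the job is handed in: Ring and eye, big and small jaws, and the 112 mm strap's middle within 9 mm of their pocket points; strap within 0.16 rad of its compartment's line; all three flat on the tray floor within 0.1 rad and at rest; other straps, gearbox, dish and hex key within 25 mm of their starts (distance between torque_ring and pocket_ring below 0.009 m and distance between torque_eye and pocket_eye below 0.009 m and distance between spanner_big and pocket_big below 0.009 m and distance between spanner_small and pocket_small below 0.009 m and distance between strap_mid_mid and pocket_strap below 0.009 m and angle between the x axis of strap_mid and the x axis of tray, either way round below 0.16 rad and angle between the z axis of each of torque_arm, spanner, strap_mid and the z axis of tray, either way round below 0.1 rad and linear speed of each of torque_arm, spanner, strap_mid below 0.02 m/s and distance of each of strap_short, strap_long, gearbox, dish, hex_key from where it was at the start of the episode below 0.025 m); the robot touches nothing.
It fails at once if a kit part is dropped (it moves faster than 0.45 m/s, a fall of about 10 mm, while the fingers do not touch it) ((linear speed of torque_arm above 0.45 m/s and contact force between the fingers and torque_arm below 0.01 N) or (linear speed of spanner above 0.45 m/s and contact force between the fingers and spanner below 0.01 N) or (linear speed of strap_mid above 0.45 m/s and contact force between the fingers and strap_mid below 0.01 N)).
It fails at once if one of the other two straps, the gearbox, the dish or the hex key is moved more than 25 mm (distance of any of strap_short, strap_long, gearbox, dish, hex_key from where it was at the start of the episode above 0.025 m).
It also fails if it takes over 72 s, if anything falls off the work surface, if the arm or the gripper's body presses on something with over 40 N, if the wrist force passes 120 N, or if a joint passes its speed limit or range.

## Robot

A 7-joint arm with a two-finger parallel gripper is mounted at the origin on the work surface. World frame = base frame: x ahead of the robot, y to its left, z up, the work surface at z = 0. Lengths are in m, angles in degrees, forces in N, time in s.
With the tool pointing down it reaches from about 0.425 to 0.875 m from the base axis. Payload 4.7 kg.
Tool frame: the origin (TCP) lies at the centre of the arm's flange, where the gripper is bolted on; the fingertips stand 182 mm ahead of it and the grasp point (between the pads) lies 164 mm ahead of it (env.grip_depth is the distance from the TCP to the grasp point, in m); z points along the fingers, y is the line along which they close (so a half turn about z gives the same grasp; the last joint's range is limited). The gripper opens to 87 mm and grips with 3 to 60 N. Pads are 19 mm wide; open, the fingers measure 117 mm over their backs; the gripper's body (75 mm by 190 mm) begins 51 mm behind the grasp point.
Start: joints at [67.615, 18.392, -4.016, 83.108, 1.295, 78.541, -3.26], TCP at [0.256, -0.597, 0.405] pointing down, gripper open.
Joint ranges: [-163.93, 163.93], [-17.29, 119.83], [-79.2, 71.16], [3.27, 140.29], [-89.18, 269.18], [5.43, 117.66], [-154.24, 154.24]. Speed limits (degrees/s): [147.25, 147.25, 180, 180, 180, 180, 180].

## Interface

Orientations are given as [roll, pitch, yaw] about the fixed x, y, z axes, in that order (R = Rz(yaw) Ry(pitch) Rx(roll)).
In Python, from cell import env gives the robot as it stands. The module is installed in compiled form; this text tells all that it offers.
- The arm moves only by the tool send_rows, never from a script. Its arguments are lists of equal length, an entry for each row: "xyz": the shift along the tool's x, y, z in m, a list of three; "rotation": the turn, a rotation vector about the tool's x, y, z in rad, a list of three; "jaw": the opening, from 0 (shut) to 1 (fully open). A call has 1 to 20 rows; each row shifts and turns the commanded pose from where the row before left it, along the tool's axes as they then stand; what a row does not reach is not made up. A row lasts 1/10 s, in which the tool goes at most 50 mm and 8.59 degrees, less where a joint would pass 70% of its speed; a pose out of reach is approached as far as the arm can. A call is refused whole if a number of a shift passes 0.05 or a number of a turn 0.15, either way. A call with a gripper value outside its range is refused whole. The fingers move at their own pace and stop on an object; "newtons" is the grip in N (left out, the last holds). Time passes only in rows, so rows that do not move let the fingers close. It gives the time, the measured TCP pose, the force, the opening and the grip force at its end, in the units of the state.
- env.get_obs(): the state, without advancing time (a new reading comes with each control period).
- env.read_camera(name): name is "side" or "top" or "wrist"; returns a dict with "image" (400x640x3 uint8, blue, green, red), "fx", "fy", "cx", "cy" (pixels), "distortion" ([k1, k2, p1, p2, k3] as OpenCV has them; the pictures are not rectified), "R" (3x3) and "t" (3): a world point X has camera coordinates R X + t. Camera axes: x right, y down, z forward; pixel columns grow to the right and rows downward; lengths in m; the calibration is good to about 2 mm. A picture is of the moment at which its call begins. There is no depth.
- env.sign_off(): hands the job in; it is judged then, once.
The state is a dict: "time_s": time; "qpos": joint angles; "joint_velocities": joint speeds; "effort": joint torques, N m; "tool_pos": TCP position; "tool_rot": TCP orientation; "force": force on the tool from outside, world axes, zero at the start; "wrist_torque": the same for the moment, N m; "grip_width": finger opening in m; "grasp_force": force on a finger pad.
Only numpy, scipy, OpenCV 4.12 (cv2) and the standard library are available. Lean on these libraries where they do the work, as an engineer would, in place of code of your own. Each camera call takes 0.05 s, during which the arm holds its last target. There are 200 camera calls.

## Working session

There is one attempt and no reset: what is moved stays moved. The work goes in short steps, Python scripts to look and compute and a tool call to move; the robot and the scene stay as the last step left them, time stands still between calls to the robot, and variables do not carry over. Pictures are saved under pics/ and viewed, at most 10 in all, crops included, and the job is handed in when it is done.

Besides the shell and the picture viewer there is one more tool, called by a JSON object that holds its "method" and its "body". send_rows: Moves the arm, as the interface text tells. Its arguments: {"type":"object","properties":{"xyz":{"type":"array"},"rotation":{"type":"array"},"jaw":{"type":"array"},"newtons":{"type":"number"}},"required":["xyz","rotation","jaw"]}

```bash
mkdir -p pics; cat > h.py <<'E'
import numpy as np, cv2, pickle
from cell import env
from scipy.spatial.transform import Rotation as Rn
def snap(n,f=None):
    c=env.read_camera(n); pickle.dump(c,open(f'pics/{f or n}.pkl','wb')); cv2.imwrite(f'pics/{f or n}.png',c['image']); return c
def load(f): return pickle.load(open(f'pics/{f}.pkl','rb'))
def K(c): return np.array([[c['fx'],0,c['cx']],[0,c['fy'],c['cy']],[0,0,1.]])
def ray(c,uv):
    p=cv2.undistortPoints(np.array(uv,float).reshape(-1,1,2),K(c),np.array(c['distortion'],float)).reshape(-1,2)
    R=np.array(c['R']);t=np.array(c['t'])
    return -R.T@t, np.c_[p,np.ones(len(p))]@R
def atz(c,uv,z):
    o,d=ray(c,uv); return o+d*((z-o[2])/d[:,2])[:,None]
def proj(c,X):
    return cv2.projectPoints(np.array(X,float).reshape(-1,3),cv2.Rodrigues(np.array(c['R'],float))[0],np.array(c['t'],float),K(c),np.array(c['distortion'],float))[0].reshape(-1,2)
E
python3 - <<'E'
from h import *
for n in('top','side'):
    c=snap(n); print(n,c['fx'],c['distortion'],-np.array(c['R']).T@np.array(c['t']))
o=env.get_obs();print(o)
E
```

```text
top 492.34396580885254 [-0.13393251  0.          0.          0.          0.        ] [0.32619624 0.02050626 1.5687662 ]
side 396.42571338079847 [-0.05528078  0.          0.          0.          0.        ] [0.24732052 0.7632913  0.66411299]
{'time_s': 0.1, 'qpos': array([67.61373918, 18.43333407, -4.01482615, 83.16813215,  1.29498822,
       78.53989347, -3.2613648 ]), 'joint_velocities': array([ 0.07191293, -0.00344316,  0.04090902, -0.13586786,  0.00461945,
       -0.07185421, -0.03366951]), 'effort': array([-4.90617731e-04, -4.92573130e+01, -4.05928306e-01, -3.13401747e+01,
       -6.41735760e-02,  3.94585077e-02,  9.04508101e-05]), 'tool_pos': array([ 0.25589262, -0.59730994,  0.40378535]), 'tool_rot': array([-1.79903867e+02,  5.65288795e-03,  2.31938284e+01]), 'force': array([ 0.49988723,  0.29092136, -1.16340408]), 'wrist_torque': array([ 0.00520016, -0.04960712, -0.0509106 ]), 'grasp_force': 0.0, 'grip_width': 0.08695009627986054}
```

View pics/top.png

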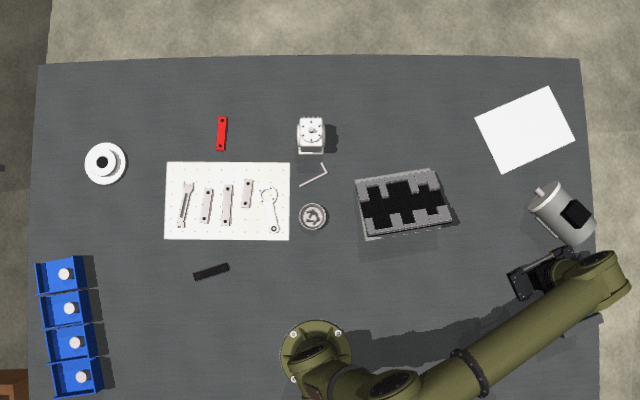

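View pics/side.png

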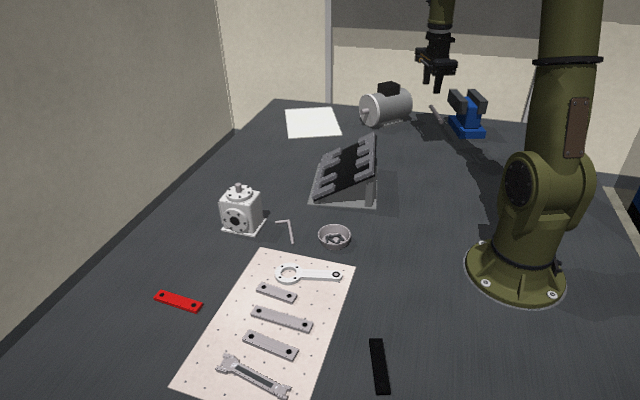

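The top view shows the mat at (165–290, 162–240) with, left to right, the spanner (185,204), straps at (207,205), (228,205) and (247,193), and the torque arm (270,210). The tray is at (355–460, 170–240). The black strap (211,271) and red strap (222,133) are off the mat and stay where they are. I'll enlarge the mat and the tray.

```bash
python3 - <<'E'
from h import *
c=load('top')
im=c['image']
a=cv2.resize(im[160:242,163:293],None,fx=6,fy=6,interpolation=cv2.INTER_CUBIC); cv2.imwrite('pics/mat.png',a)
a=cv2.resize(im[162:245,350:465],None,fx=6.5,fy=6.5,interpolation=cv2.INTER_CUBIC); cv2.imwrite('pics/tray.png',a)
print(atz(c,[[165,162],[290,162],[290,240],[165,240]],0).round(3))
E
```

```text
[[0.617 0.479 0.   ]
 [0.611 0.071 0.   ]
 [0.359 0.074 0.   ]
 [0.364 0.475 0.   ]]
```

View pics/mat.png

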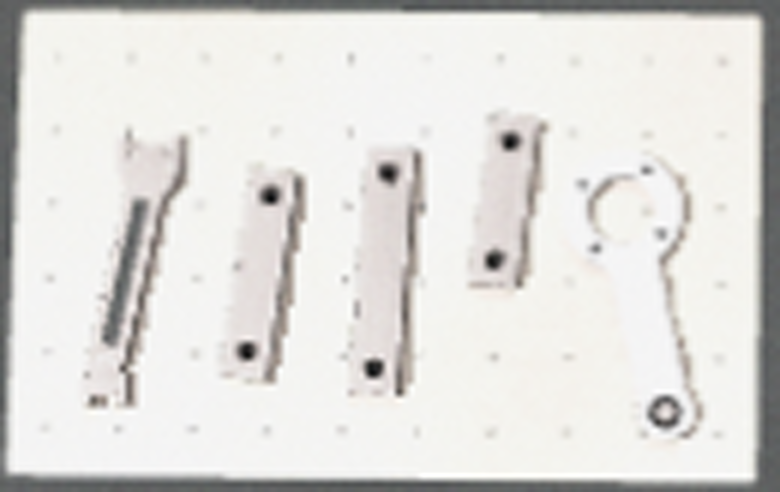

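View pics/tray.png

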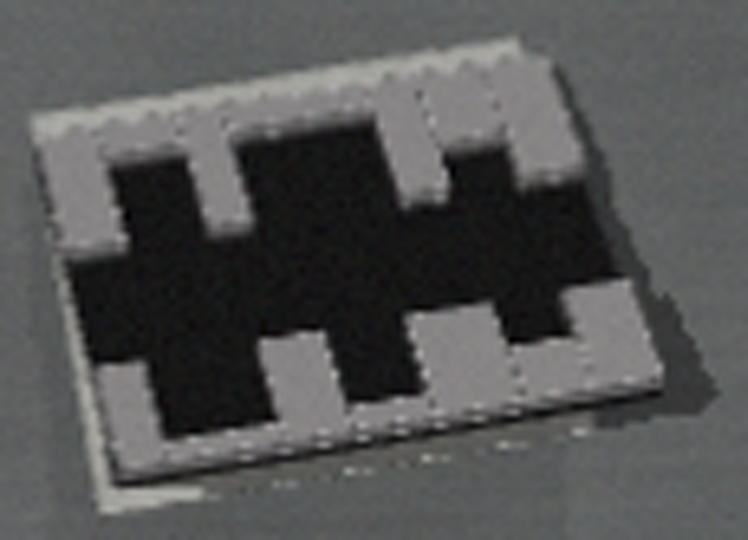

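Strap lengths in the crop, by their outlines: left (260,275) runs y 165–380, middle (387,270) runs 148–395, right (507,200) runs 115–288. That makes left the mid strap, middle the long one and right the short one; I'll check this in mm. The spanner's wide jaws are at the top (155,150), away from the robot, so it needs a half turn. In the tray crop, the strap compartment is at the right and the spanner's at the left.

```bash
python3 - <<'E'
from h import *
c=load('top')
g=lambda L,x,y,s:[[x+(u+.5)/s-.5,y+(v+.5)/s-.5] for u,v in L]
m=lambda L,z=.01:atz(c,g(L,163,160,6),z)
for n,L in dict(ring_eye=[(637,207),(665,411)],spbig_small=[(153,150),(110,388)],L=[(270,167),(246,380)],M=[(395,148),(375,395)],S=[(515,113),(494,286)],hL=[(270,195),(247,351)],hM=[(388,173),(374,369)],hS=[(510,141),(493,260)]).items():
    X=m(L);d=X[0]-X[1];print(n,X.round(4)[:,:2].tolist(),'len',np.linalg.norm(d).round(4),'ang',np.degrees(np.arctan2(d[1],d[0])).round(1))
# tray: fit stand pose: land-top plane corners
t=lambda L:g(L,350,162,6.5)
# tray corner pts (tray frame), lands top z=.012: 
w=snap('wrist'); o=env.get_obs()
Rt=Rn.from_euler('xyz',o['tool_rot'],degrees=True).as_matrix(); Rw=np.array(w['R']);
print('cam in tool',(Rt.T@(-Rw.T@w['t']-o['tool_pos'])).round(4),(Rt.T@Rw.T).round(3).tolist(),w['fx'])
from scipy.optimize import least_squares
P=np.array([[-75+0,-78-20,0],[-75,-78+20,0],[-78,-36,0],[-78,36,0],[89,-105,0],[89,-51,0],[87,-19,0],[87,19,0],[-50,78-17,0],[-50,78+17,0],[70,61,0],[70,95,0]])/1e3
P[4:8,2]=P[10:,2]=0  # floor edge at upper end
uv=np.array(t([(112,165),(190,158),(238,145),(375,125),(165,438),(275,424),(340,405),(425,392),(443,152),(508,148),(508,345),(575,337)]))
P[:4,2]=0.012*0; 
def pose(q):
    # tray x up-slope
    R=Rn.from_euler('z',q[2]).as_matrix()@np.array([[-np.cos(np.pi/6),0,.5],[0,-1,0],[.5,0,np.cos(np.pi/6)]]); return R,np.array([q[0],q[1],.068])
f=lambda q:(proj(c,P@pose(q)[0].T+pose(q)[1])-uv).ravel()
r=least_squares(f,[.47,-.27,0],loss='soft_l1');print(r.x, f(r.x).reshape(-1,2).round(1).tolist())
E
```

```text
ring_eye [[0.5061, 0.1395], [0.3977, 0.1255]] len 0.1094 ang 7.4
spbig_small [[0.5406, 0.3987], [0.4136, 0.4206]] len 0.1289 ang -9.8
L [[0.5305, 0.3354], [0.417, 0.3476]] len 0.1141 ang -6.1
M [[0.5396, 0.2684], [0.4082, 0.2789]] len 0.1319 ang -4.5
S [[0.5575, 0.2043], [0.4651, 0.2156]] len 0.0931 ang -7.0
hL [[0.5154, 0.3353], [0.4324, 0.3472]] len 0.0839 ang -8.1
hM [[0.5263, 0.2721], [0.4219, 0.2794]] len 0.1046 ang -4.0
hS [[0.5425, 0.2069], [0.479, 0.2161]] len 0.0642 ang -8.2
cam in tool [ 0.0782 -0.0016  0.02  ] [[-0.001, -0.959, -0.283], [1.0, -0.001, -0.0], [0.0, -0.283, 0.959]] 305.6635375011665
[ 0.47374651 -0.27584172  0.13152684] [[-0.5, -1.0], [-0.1, -1.7], [-0.9, -1.5], [0.2, -1.6], [-0.2, 0.7], [0.7, 0.1], [1.0, 0.9], [0.3, 1.0], [-0.4, 0.0], [-0.0, -0.9], [-0.3, 1.5], [0.2, 1.1]]
```

By length the straps are left 114 mm (the 112 mm strap), middle 132 mm and right 93 mm, so strap_mid is the left one, centred at about (0.474, 0.341). Hole spacings of 84, 104 and 64 mm agree. Next I move over the tray for a wrist view.

{"method": "send_rows", "body": {"xyz": [[0,0,0],[0,0,0],[0.028,-0.032,0],[0.028,-0.032,0],[0.028,-0.032,0],[0.028,-0.032,0],[0.028,-0.032,0],[0.028,-0.032,0],[0.028,-0.032,0],[0.028,-0.032,0],[0.028,-0.032,0],[0,0,0]], "rotation": [[0,0,0.137],[0,0,0.137],[0,0,0],[0,0,0],[0,0,0],[0,0,0],[0,0,0],[0,0,0],[0,0,0],[0,0,0],[0,0,0],[0,0,0]], "jaw": [1,1,1,1,1,1,1,1,1,1,1,1]}}

```text
time_s: 1.35
tool_pos: [0.4719, -0.2722, 0.4048]
tool_rot: [-179.8, -0.1, 8.1]
force: [0.1, 0.8, -0.2]
grip_width: 0.0873
grasp_force: 0.0
```

```bash
python3 - <<'E'
from h import *
c=snap('wrist','wt'); o=env.get_obs(); print(o['tool_pos'],o['tool_rot'],o['qpos'].round(1),o['time_s'])
E
```

```text
[ 0.47008799 -0.27556542  0.40465953] [-1.79950191e+02 -2.77411870e-02  7.90060206e+00] [ 43.5   6.4 -17.1  97.7   1.9  76.2 -56.1] 1.4
```

View pics/wt.png

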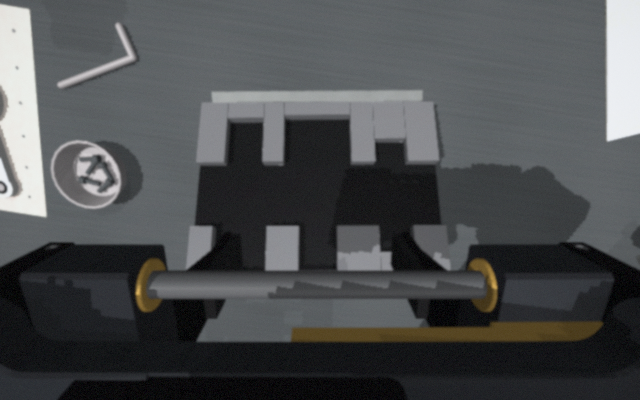

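The wrist view shows the tray's low end at the top: lands from (200,103) to (440,163), and the groove at y about 163–226. The gripper hides the upper end. I'll enlarge it.

```bash
python3 - <<'E'
from h import *
im=load('wt')['image'][85:275,182:446]; cv2.imwrite('pics/wtc.png',cv2.convertScaleAbs(cv2.resize(im,None,fx=3,fy=3,interpolation=cv2.INTER_CUBIC),alpha=1.3,beta=10))
E
```

```text
(no output)
```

View pics/wtc.png

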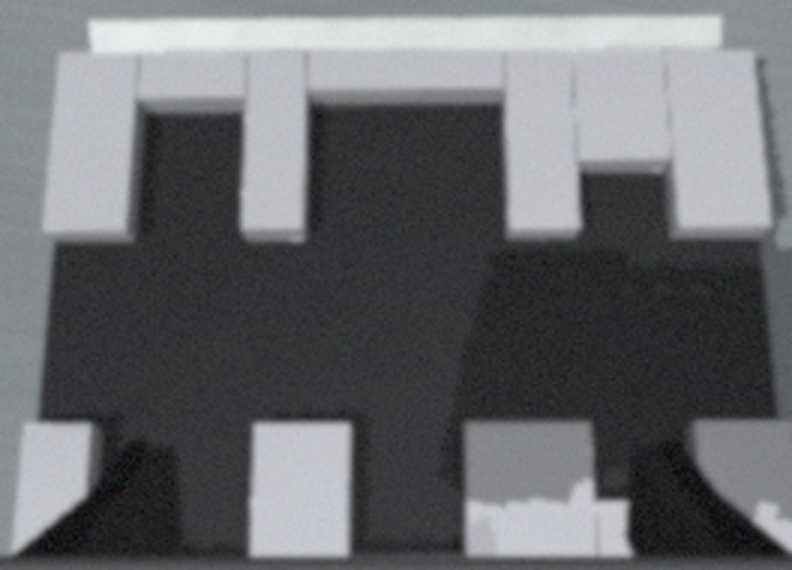

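```bash
cat >> h.py <<'E'
def traypose(q):
    return Rn.from_euler('z',q[2]).as_matrix()@np.array([[-np.cos(np.pi/6),0,.5],[0,-1,0],[.5,0,np.cos(np.pi/6)]]), np.array([q[0],q[1],.068+(q[3] if len(q)>3 else 0)])
E
python3 - <<'E'
from h import *
from scipy.optimize import least_squares
c=load('wt')
D=[(-94,-128,60,53),(-24,-128,43,234),(-24,-98,130,234),(-75,-98,138,99),(-75,-58,244,99),(-24,-58,241,232),(-24,-36,305,232),(-78,-36,308,91),(-78,36,503,91),(-24,36,508,230),(-24,61,581,230),(-50,61,580,162),(-50,95,668,162),(-24,95,672,229),(-24,128,770,229),(-94,128,755,51),(44,-128,23,424),(44,-105,97,424),(44,-51,252,422),(44,-19,352,422),(44,19,465,422),(44,61,593,422),(44,95,692,421)]
D=np.array(D,float); P=np.c_[D[:,:2],np.full(len(D),12)]/1e3; uv=np.c_[182+(D[:,2]+.5)/3-.5,85+(D[:,3]+.5)/3-.5]
def f(q):
    R,t=traypose(q); return (proj(c,P@R.T+t)-uv).ravel()
for q0 in([.474,-.276,.13],[.474,-.276,.13,0]):
    r=least_squares(f,q0,loss='soft_l1'); e=f(r.x).reshape(-1,2); print(r.x.round(4),np.abs(e).max(0),e.std(0)); 
    if len(q0)==3: print(e.round(1).tolist())
# top cam check: upper land edges z=12, bottom end
t=load('top'); P2=np.array([[89,-105,12],[89,-51,12],[87,-19,12],[87,19,12],[70,61,12],[70,95,12],[-24,-128,12],[-24,-98,12],[-24,-58,12],[-24,-36,12],[-24,36,12],[-24,61,12],[44,61,12],[44,19,12],[44,-19,12],[44,-51,12]])/1e3
u2=np.array([(165,438),(275,424),(340,405),(425,392),(508,345),(575,337),(62,252),(125,248),(205,235),(250,230),(400,205),(445,198),(495,303),(408,316),(328,333),(258,340)])
u2=np.c_[350+(u2[:,0]+.5)/6.5-.5,162+(u2[:,1]+.5)/6.5-.5]
g=lambda q:(proj(t,P2@traypose(q)[0].T+traypose(q)[1])-u2).ravel()
r=least_squares(g,[.474,-.276,.13],loss='soft_l1');print('top',r.x.round(4),g(r.x).reshape(-1,2).std(0))
E
```

```text
[ 0.4712 -0.271   0.1461] [2.21496947 0.69934647] [0.86609369 0.3595151 ]
[[-0.3, 0.2], [-0.5, -0.5], [-1.0, -0.7], [-0.5, 0.3], [0.8, 0.0], [-0.0, -0.2], [-0.4, -0.3], [-0.3, 0.1], [0.7, -0.3], [0.6, 0.0], [0.1, -0.1], [-0.8, -0.3], [1.7, -0.4], [2.2, 0.1], [1.0, 0.0], [-0.3, -0.4], [0.0, 0.3], [-1.7, 0.2], [0.7, 0.7], [-0.6, 0.6], [-0.1, 0.4], [-0.5, 0.3], [0.6, 0.5]]
[ 0.4709 -0.271   0.1464 -0.0016] [1.67705337 0.65512304] [0.73500309 0.2927431 ]
top [ 0.4683 -0.273   0.1522] [0.54393132 0.74775754]
```

The tray fits at (0.471, −0.272), yaw 0.147, and the top and wrist views agree within 3 mm. Now I go over the mat.

{"method": "send_rows", "body": {"xyz": [[0.0024,-0.04,0.002],[0.0024,-0.04,0.002],[0.0024,-0.04,0.002],[0.0024,-0.04,0.002],[0.0024,-0.04,0.002],[0.0024,-0.04,0.002],[0.0024,-0.04,0.002],[0.0024,-0.04,0.002],[0.0024,-0.04,0.002],[0.0024,-0.04,0.002],[0.0024,-0.04,0.002],[0.0024,-0.04,0.002],[0.0024,-0.037,0.002],[0,0,0],[0,0,0]], "rotation": [[0,0,0],[0,0,0],[0,0,0],[0,0,0],[0,0,0],[0,0,0],[0,0,0],[0,0,0],[0,0,0],[0,0,0],[0,0,0],[0,0,0],[0,0,0],[0,0,0],[0,0,0]], "jaw": [1,1,1,1,1,1,1,1,1,1,1,1,1,1,1]}}

```text
time_s: 2.9
tool_pos: [0.4321, 0.237, 0.3784]
tool_rot: [180.0, 0.0, 7.5]
force: [-1.0, -0.5, -0.4]
grip_width: 0.0871
grasp_force: 0.0
```

```bash
python3 - <<'E'
from h import *
c=snap('wrist','wm'); o=env.get_obs(); print(o['tool_pos'],o['tool_rot'],o['qpos'].round(1),o['time_s'])
a=proj(c,[[.62,.48,0],[.62,.07,0],[.36,.07,0],[.36,.48,0]]).round();print(a)
x0,y0=np.maximum(a.min(0)-5,0).astype(int); x1,y1=np.minimum(a.max(0)+5,[640,400]).astype(int)
s=min(800/(x1-x0),600/(y1-y0));print(x0,y0,s)
cv2.imwrite('pics/wmc.png',cv2.resize(c['image'][y0:y1,x0:x1],None,fx=s,fy=s,interpolation=cv2.INTER_CUBIC)[:600,:800])
E
```

```text
[0.43239192 0.23598348 0.37838602] [1.79933555e+02 3.66339159e-02 7.38645672e+00] [  16.5    2.5  -48.8  105.6    2.    72.9 -115.5] 2.95
[[102. -35.]
 [498.  24.]
 [439. 248.]
 [115. 209.]]
97 0 1.9704433497536946
```

View pics/wmc.png

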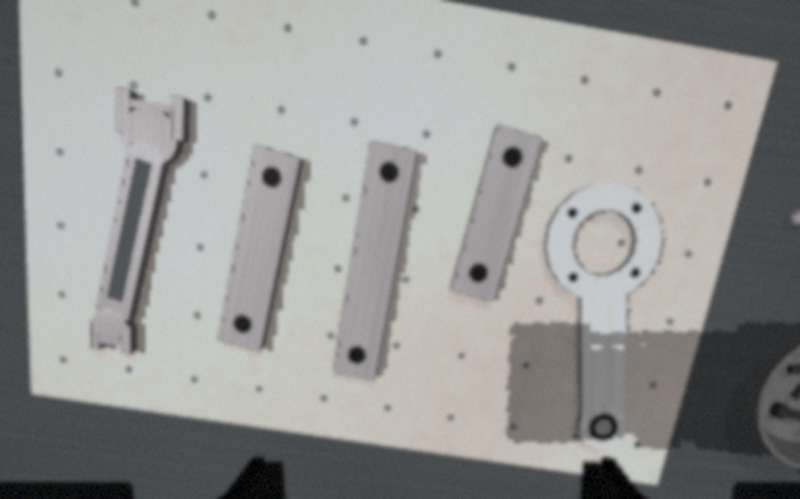

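The crop shows the ring bore at (604,242), the eye at (603,426), the mid strap's holes at (271,177) and (242,324), the spanner's big jaw tips at (122,90) and (183,97), its small end at (93–132,348), and its recess running from (143,160) to (115,298).

```bash
cat > m.py <<'E'
from h import *
c=load('wm'); s=1.9704433
m=lambda L,z=.01:atz(c,[[97+(u+.5)/s-.5,(v+.5)/s-.5] for u,v in L],z)
for n,L in dict(ring_eye=[(604,242),(603,426)],strap_h=[(271,177),(242,324)],strap_ends=[(277,151),(240,347)],sp_ends=[(152,93),(112,348)],sp_rec=[(143,160),(115,298)],sp_jaw=[(122,90),(183,97)],sp_small=[(93,348),(132,348)],long=[(389,171),(357,354)],short=[(512,157),(479,272)]).items():
    X=m(L);d=X[0]-X[1];print(n,X.round(4)[:,:2].tolist(),'mid',X.mean(0)[:2].round(4),'len',np.linalg.norm(d).round(4),'ang',np.degrees(np.arctan2(d[1],d[0])).round(1))
E
python3 m.py
```

```text
ring_eye [[0.5075, 0.1509], [0.3999, 0.1285]] mid [0.4537 0.1397] len 0.1099 ang 11.7
strap_h [[0.5178, 0.3384], [0.4345, 0.3507]] mid [0.4761 0.3446] len 0.0842 ang -8.4
strap_ends [[0.5315, 0.3359], [0.4206, 0.3513]] mid [0.4761 0.3436] len 0.1119 ang -7.9
sp_ends [[0.5517, 0.4031], [0.4102, 0.4265]] mid [0.481  0.4148] len 0.1433 ang -9.4
sp_rec [[0.5176, 0.4079], [0.4402, 0.4242]] mid [0.4789 0.4161] len 0.0791 ang -11.9
sp_jaw [[0.5511, 0.4189], [0.5518, 0.3868]] mid [0.5515 0.4028] len 0.032 ang 91.2
sp_small [[0.4088, 0.4377], [0.4118, 0.4147]] mid [0.4103 0.4262] len 0.0232 ang 97.4
long [[0.5291, 0.2748], [0.4254, 0.2824]] mid [0.4772 0.2786] len 0.1041 ang -4.2
short [[0.5449, 0.2096], [0.482, 0.2181]] mid [0.5134 0.2138] len 0.0635 ang -7.6
```

{"method": "send_rows", "body": {"xyz": [[0.0012,0.033,0.02],[0.0012,0.033,0.02],[0.0012,0.033,0.02],[0,0,0.03],[0,0,0.03],[0,0,0.03],[0,0,0.03],[0,0,0.006],[0,0,0],[0,0,0]], "rotation": [[0,0,-0.025],[0,0,-0.025],[0,0,-0.025],[0,0,0],[0,0,0],[0,0,0],[0,0,0],[0,0,0],[0,0,0],[0,0,0]], "jaw": [0.6,0.6,0.6,0.6,0.6,0.6,0.6,0.6,0.6,0.6]}}

```text
time_s: 3.95
tool_pos: [0.4515, 0.1398, 0.194]
tool_rot: [180.0, -0.1, 11.7]
force: [-0.2, 0.3, -0.4]
grip_width: 0.0521
grasp_force: 0.0
```

```bash
python3 - <<'E'
from h import *
c=snap('wrist','w2'); o=env.get_obs(); print(o['tool_pos'],o['tool_rot'],o['qpos'].round(1),o['time_s'],o['grip_width'])
E
```

```text
[0.45165819 0.14008375 0.19424246] [ 1.79962120e+02 -1.55676552e-01  1.17348066e+01] [  19.    13.9  -42.5  119.    12.1   51.1 -108.6] 4.0 0.05224897820172915
```

View pics/w2.png

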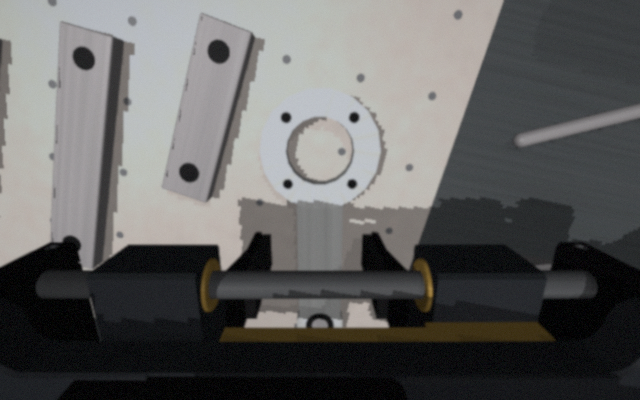

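The shank is centred between the fingers, with the ring centre at (320,151), so the grasp is well aligned. I'll compute the offset along the shank.

```bash
python3 - <<'E'
from h import *
c=load('w2');o=env.get_obs();R=Rn.from_euler('xyz',o['tool_rot'],degrees=True).as_matrix()
for uv in([320,151],[320,326]): print(((atz(c,[uv],.01)[0]-o['tool_pos'])@R).round(4))
E
```

```text
[0.0562 0.0007 0.1844]
[-0.055   0.001   0.1841]
```

{"method": "send_rows", "body": {"xyz": [[0.003,0.001,0.005],[0,0,0.004],[0,0,0],[0,0,0],[0,0,0],[0,0,0],[0,0,0],[0,0,0],[0,0,0]], "rotation": [[0,0,0],[0,0,0],[0,0,0],[0,0,0],[0,0,0],[0,0,0],[0,0,0],[0,0,0],[0,0,0]], "jaw": [0.6,0.6,0.6,0.1,0.1,0.1,0.1,0.1,0.1], "newtons": 35}}

```text
time_s: 4.9
tool_pos: [0.4539, 0.1398, 0.1838]
tool_rot: [180.0, 0.0, 11.8]
force: [-0.6, -1.5, 0.2]
grip_width: 0.0255
grasp_force: 35.0
```

{"method": "send_rows", "body": {"xyz": [[0,0,-0.01],[0,0,-0.03],[0,0,-0.03],[0,0,-0.04],[0,0,-0.04],[0,0,-0.04],[0,0,-0.02],[0,0,0],[0,0,0]], "rotation": [[0,0,0],[0,0,0],[0,0,0],[0,0,0],[0,0,0],[0,0,0],[0,0,0],[0,0,0],[0,0,0]], "jaw": [0.1,0.1,0.1,0.1,0.1,0.1,0.1,0.1,0.1]}}

```text
time_s: 5.8
tool_pos: [0.4534, 0.1401, 0.3933]
tool_rot: [180.0, 0.0, 11.8]
force: [-0.2, -0.4, -2.8]
grip_width: 0.0255
grasp_force: 35.0
```

{"method": "send_rows", "body": {"xyz": [[0.0052,0.035,0],[0.0052,0.035,0],[0.0052,0.035,0],[0.0052,0.035,0],[0.0052,0.035,0],[0.0052,0.035,0],[0.0052,0.035,0],[0.0052,0.035,0],[0.0052,0.035,0],[0.0052,0.035,0],[0.0052,0.035,0],[0.0052,0.035,0],[0,0,0],[0,0,0],[0,0,0],[0,0,0],[0,0,0],[0,0,0],[0,0,0],[0,0,0]], "rotation": [[0,0,0],[0,0,0],[0,0,0],[0,0,0],[0,0,0],[0,0,0],[0,0,0],[0,0,0],[0,0,0],[0,0,0],[0,0,0],[0,0,0.06],[0,-0.1,0],[0,-0.1,0],[0,-0.1,0],[0,-0.1,0],[0,-0.1,0],[0,-0.024,0],[0,0,0],[0,0,0]], "jaw": [0.1,0.1,0.1,0.1,0.1,0.1,0.1,0.1,0.1,0.1,0.1,0.1,0.1,0.1,0.1,0.1,0.1,0.1,0.1,0.1]}}

```text
time_s: 7.8
tool_pos: [0.6007, -0.2584, 0.3929]
tool_rot: [-180.0, 30.0, 8.4]
force: [-0.1, -0.7, -1.7]
grip_width: 0.0254
grasp_force: 35.0
```

```bash
cat >> h.py <<'E'
TR=traypose([.471,-.272,.147])
def goal(x,y,h,d=.1838):
    R,t=TR; Rt=np.c_[-R[:,0],R[:,1],-R[:,2]]; return Rt, t+R@np.array([x,y,h+d])
def todo(Rg,pg):
    o=env.get_obs(); R=Rn.from_euler('xyz',o['tool_rot'],degrees=True)
    print('t',o['time_s'],'pos',o['tool_pos'].round(4),'rot',o['tool_rot'].round(2),'q',o['qpos'].round(0),'F',o['force'].round(1),'w',o['grip_width'].round(4))
    print('rotvec',(R.inv()*Rn.from_matrix(Rg)).as_rotvec().round(4),'then shift (goal axes)',((pg-o['tool_pos'])@Rg).round(4))
E
python3 - <<'E'
from h import *
todo(*goal(.0118,0,.05))
c=snap('wrist','w3')
cv2.imwrite('pics/w3c.png',c['image'])
E
```

```text
Traceback (most recent call last):
  File "h.py", line 23, in todo
    print('t',o['time_s'],'pos',o['tool_pos'].round(4),'rot',o['tool_rot'].round(2),'q',o['qpos'].round(0),'F',o['force'].round(1),'w',o['grip_width'].round(4))
                                                                                                                                       ^^^^^^^^^^^^^^^^^^^^^
AttributeError: 'float' object has no attribute 'round'
```

```bash
sed -i "s/o\['grip_width'\].round(4)/round(o['grip_width'],4)/" h.py
python3 - <<'E'
from h import *
todo(*goal(.0118,0,.05))
c=snap('wrist','w3')
# ring bolt holes / bore: predicted position vs. image, in-hand
o=env.get_obs();R=Rn.from_euler('xyz',o['tool_rot'],degrees=True).as_matrix()
f=lambda X:proj(c,[R@np.array(x)+o['tool_pos'] for x in X])
print('ring centre, rim pred',f([[.0538,0,.1738],[.0858,0,.1738],[.0538,.032,.1738],[.0538,-.032,.1738]]).round(1).tolist())
g=c['image'].mean(2); u,v=f([[.0538,0,.1738]])[0].round().astype(int)
print('row',g[v,u-60:u+61:2].round().astype(int).tolist()); print('col',g[v-60:v+61:2,u].round().astype(int).tolist(),u,v)
E
```

```text
t 7.8 pos [ 0.6007 -0.2584  0.3929] rot [-179.96   29.98    8.39] q [ 32.  31. -22.  71.  21. 108. -70.] F [-0.1 -0.7 -1.7] w 0.0254
rotvec [-0.001  -0.0004 -0.0005] then shift (goal axes) [ 0.0378 -0.0055  0.1127]
ring centre, rim pred [[319.9, 159.7], [320.1, 92.5], [383.4, 159.7], [256.4, 159.7]]
row [229, 229, 231, 232, 234, 237, 238, 239, 237, 238, 221, 154, 92, 54, 54, 55, 48, 49, 54, 50, 54, 53, 48, 51, 50, 50, 52, 57, 60, 58, 57, 57, 56, 56, 52, 55, 56, 57, 57, 57, 55, 54, 52, 54, 64, 110, 181, 236, 236, 233, 232, 232, 227, 225, 225, 226, 223, 222, 222, 220, 177]
col [255, 255, 255, 255, 254, 248, 239, 231, 235, 239, 209, 91, 61, 61, 59, 59, 57, 60, 59, 58, 57, 55, 54, 56, 58, 56, 58, 53, 60, 55, 57, 56, 56, 55, 54, 51, 49, 47, 49, 51, 50, 52, 56, 68, 117, 137, 195, 223, 224, 220, 204, 200, 192, 193, 189, 189, 193, 190, 192, 189, 191] 320 160
```

{"method": "send_rows", "body": {"xyz": [[0.009,-0.001,0.028],[0.009,-0.001,0.028],[0.009,-0.001,0.028],[0.009,-0.001,0.028],[0,0,0.015],[0,0,0.01],[0,0,0],[0,0,0]], "rotation": [[0,0,0],[0,0,0],[0,0,0],[0,0,0],[0,0,0],[0,0,0],[0,0,0],[0,0,0]], "jaw": [0.1,0.1,0.1,0.1,0.1,0.1,0.1,0.1]}}

```text
time_s: 8.65
tool_pos: [0.5636, -0.2602, 0.2586]
tool_rot: [179.9, 29.9, 8.3]
force: [1.5, 0.0, -1.4]
grip_width: 0.0253
grasp_force: 35.0
```

```bash
python3 - <<'E'
from h import *
todo(*goal(.0127,-.0005,0))
c=snap('wrist','w4')
cv2.imwrite('pics/w4c.png',cv2.resize(c['image'][20:340,150:490],None,fx=1.8,fy=1.8,interpolation=cv2.INTER_CUBIC))
E
```

```text
t 8.65 pos [ 0.5636 -0.2602  0.2586] rot [179.91  29.9    8.29] q [ 34.  33. -22.  85.  22.  93. -73.] F [ 1.5  0.  -1.4] w 0.0253
rotvec [ 0.0004 -0.0017 -0.002 ] then shift (goal axes) [ 0.0018 -0.0024  0.0279]
```

View pics/w4c.png

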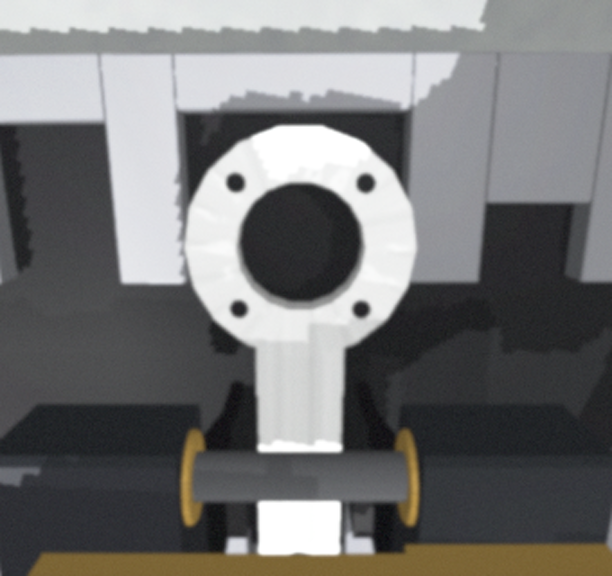

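The ring (300,245) lines up with the ring pocket, whose land-top sides are at about 180 and 412 with the low edge at y≈110. I'll refine the tray pose from these land corners.

```bash
python3 - <<'E'
from h import *
from scipy.optimize import least_squares
c=load('w4')
D=np.array([(-24,-58,118,282),(-24,61,480,282),(-78,-36,178,110),(-78,36,412,110),(-75,-58,104,122),(-50,61,488,203),(-50,95,583,203),(-94,36,414,53),(-94,-58,100,53),(-94,-36,174,53)],float)
U=lambda a:np.c_[150+(a[:,0]+.5)/1.8-.5,20+(a[:,1]+.5)/1.8-.5]
P=np.c_[D[:,:2],np.full(len(D),12)]/1e3; uv=U(D[:,2:])
for q0 in([.471,-.272,.147],[.471,-.272,.147,0]):
    f=lambda q:(proj(c,P@traypose(q)[0].T+traypose(q)[1])-uv).ravel()
    r=least_squares(f,q0,loss='soft_l1'); print(r.x.round(4)); print(f(r.x).reshape(-1,2).round(1).tolist())
    R,t=traypose(r.x); o=env.get_obs(); print('TCP in tray',((o['tool_pos']-t)@R).round(4))
# ring in tool frame, top face at tool z .1738
o=env.get_obs();Rt=Rn.from_euler('xyz',o['tool_rot'],degrees=True).as_matrix()
oo,d=ray(c,U(np.array([[300.5,245.5]]))); oo=(oo-o['tool_pos'])@Rt; d=d[0]@Rt; print('ring tool',(oo+d*(.1738-oo[2])/d[2]).round(4))
E
```

```text
[ 0.4716 -0.2706  0.1448]
[[1.5, 0.7], [-1.1, 0.5], [-0.8, 0.0], [0.0, -0.1], [0.9, -0.7], [-1.5, 0.1], [4.4, 0.2], [0.6, -0.3], [-0.3, 0.0], [-0.5, -0.1]]
TCP in tray [0.015  0.0028 0.2116]
[ 4.715e-01 -2.706e-01  1.443e-01 -4.000e-04]
[[1.6, 0.5], [-1.4, 0.3], [-0.7, 0.0], [-0.2, -0.1], [1.1, -0.8], [-1.8, 0.1], [4.0, 0.1], [0.4, -0.2], [-0.1, 0.1], [-0.3, -0.1]]
TCP in tray [0.0151 0.0028 0.212 ]
ring tool [ 0.0549 -0.0013  0.1738]
```

{"method": "send_rows", "body": {"xyz": [[0.002,-0.002,0],[0,0,0.008],[0,0,0.008],[0,0,0.006],[0,0,0.003],[0,0,0],[0,0,0]], "rotation": [[0,0,0],[0,0,0],[0,0,0],[0,0,0],[0,0,0],[0,0,0],[0,0,0]], "jaw": [0.1,0.1,0.1,0.1,0.1,0.1,0.1]}}

```text
time_s: 9.4
tool_pos: [0.5522, -0.2595, 0.2344]
tool_rot: [180.0, 30.0, 8.4]
force: [-0.4, 0.4, -3.5]
grip_width: 0.0255
grasp_force: 35.0
```

```bash
sed -i 's/^TR=.*/TR=traypose([.4715,-.2707,.1453])/' h.py; python3 - <<'E'
from h import *
todo(*goal(.0129,.0007,0))
E
```

```text
t 9.4 pos [ 0.5522 -0.2595  0.2344] rot [180.    30.02   8.35] q [ 34.  33. -21.  88.  22.  90. -74.] F [-0.4  0.4 -3.5] w 0.0255
rotvec [0.0003 0.0003 0.0004] then shift (goal axes) [-0.0003  0.0001  0.001 ]
```

{"method": "send_rows", "body": {"xyz": [[0,0,0.001],[0,0,0.001],[0,0,0]], "rotation": [[0,0,0],[0,0,0],[0,0,0]], "jaw": [0.1,0.1,0.1]}}

```text
time_s: 9.7
tool_pos: [0.5517, -0.2595, 0.2338]
tool_rot: [179.9, 30.0, 8.3]
force: [1.2, 1.9, 4.6]
grip_width: 0.0254
grasp_force: 35.0
```

{"method": "send_rows", "body": {"xyz": [[0,0,0.0005],[0,0,0],[0,0,0],[0,0,0],[0,0,-0.01],[0,0,-0.03],[0,0,-0.04],[0,0,-0.04],[0,0,0],[0,0,0]], "rotation": [[0,0,0],[0,0,0],[0,0,0],[0,0,0],[0,0,0],[0,0,0],[0,0,0],[0,0,0],[0,0,0],[0,0,0]], "jaw": [0.35,0.45,0.55,0.55,0.55,0.55,0.55,0.55,0.55,0.55]}}

```text
time_s: 10.7
tool_pos: [0.6107, -0.2514, 0.3366]
tool_rot: [179.9, 30.0, 8.3]
force: [0.1, -0.5, -1.0]
grip_width: 0.0476
grasp_force: 0.0
```

```bash
python3 - <<'E'
from h import *
todo(*goal(.0129,.0007,.12))
c=snap('wrist','w5'); 
R,t=TR
# bore centre via dark blob inside bright ring: predicted
p=proj(c,[R@np.array([-.042,0,.01])+t])[0]; print('pred ring',p)
x,y=p.round().astype(int); g=cv2.cvtColor(c['image'],cv2.COLOR_BGR2GRAY)
b=(g[y-70:y+70,x-70:x+70]<110).astype(np.uint8); n,l,s,ce=cv2.connectedComponentsWithStats(b)
print([(s[i,:5].tolist(),ce[i].round(1)+[x-70,y-70]) for i in range(1,n) if 8<s[i,4]<3000])
E
```

```text
t 10.7 pos [ 0.6107 -0.2514  0.3366] rot [179.9   29.98   8.3 ] q [ 31.  34. -22.  74.  22. 103. -73.] F [ 0.1 -0.5 -1. ] w 0.0476
rotvec [ 0.0015 -0.0003 -0.0004] then shift (goal axes) [-0.0003 -0.0003 -0.001 ]
pred ring [316.43439411 137.01159419]
[([89, 48, 4, 4, 14], array([336.3, 116.5])), ([51, 51, 38, 38, 1141], array([315.6, 136.6]))]
```

The torque arm is seated: bore at (315.6,136.6) against (316.4,137.0) expected. Next is the strap, picked with the tool turned a half turn.

{"method": "send_rows", "body": {"xyz": [[0,0,-0.03],[0,0,-0.03],[0,0,0],[0,0,0],[0,0,0],[0,0,0],[-0.0064,-0.0404,0],[-0.0064,-0.0404,0],[-0.0064,-0.0404,0],[-0.0064,-0.0404,0],[-0.0064,-0.0404,0],[-0.0064,-0.0404,0],[-0.0064,-0.0404,0],[-0.0064,-0.0404,0],[-0.0064,-0.0404,0],[-0.0064,-0.0404,0],[-0.0064,-0.0404,0],[-0.0064,-0.0404,0],[-0.0064,-0.0404,0],[-0.0064,-0.0404,0]], "rotation": [[0,0,0],[0,0,0],[0,0.131,0],[0,0.131,0],[0,0.131,0],[0,0.131,0],[0,0,0],[0,0,0],[0,0,0],[0,0,0],[0,0,0],[0,0,0],[0,0,0],[0,0,0],[0,0,0],[0,0,0],[0,0,0],[0,0,0],[0,0,0],[0,0,0]], "jaw": [0.6,0.6,0.6,0.6,0.6,0.6,0.6,0.6,0.6,0.6,0.6,0.6,0.6,0.6,0.6,0.6,0.6,0.6,0.6,0.6]}}

```text
time_s: 12.75
tool_pos: [0.4684, 0.3, 0.3864]
tool_rot: [179.9, 0.1, 8.3]
force: [1.3, 0.1, 1.0]
grip_width: 0.0526
grasp_force: 0.0
```

{"method": "send_rows", "body": {"xyz": [[0,0,0],[0,0,0],[0,0,0],[0,0,0],[0,0,0],[0,0,0],[0,0,0],[0,0,0],[0,0,0],[0,0,0],[0,0,0],[0,0,0],[0,0,0],[0,0,0],[0,0,0],[0,0,0],[0,0,0],[0,0,0],[0,0,0],[0,0,0]], "rotation": [[0,0,-0.1427],[0,0,-0.1427],[0,0,-0.1427],[0,0,-0.1427],[0,0,-0.1427],[0,0,-0.1427],[0,0,-0.1427],[0,0,-0.1427],[0,0,-0.1427],[0,0,-0.1427],[0,0,-0.1427],[0,0,-0.1427],[0,0,-0.1427],[0,0,-0.1427],[0,0,-0.1427],[0,0,-0.1427],[0,0,-0.1427],[0,0,-0.1427],[0,0,-0.1427],[0,0,-0.1427]], "jaw": [0.6,0.6,0.6,0.6,0.6,0.6,0.6,0.6,0.6,0.6,0.6,0.6,0.6,0.6,0.6,0.6,0.6,0.6,0.6,0.6]}}

```text
time_s: 14.75
tool_pos: [0.4691, 0.2986, 0.3862]
tool_rot: [-179.8, -0.1, 172.2]
force: [0.3, 0.5, 0.4]
grip_width: 0.0524
grasp_force: 0.0
```

```bash
cat >> h.py <<'E'
def pick(x,y,yaw,z): return Rn.from_euler('xyz',[180,0,yaw],degrees=True).as_matrix(),np.array([x,y,z])
E
python3 - <<'E'
from h import *
todo(*pick(.476,.344,171.8,.184))
E
```

```text
t 14.75 pos [0.4691 0.2986 0.3862] rot [-1.7983e+02 -1.0000e-01  1.7215e+02] q [ 25.  22. -74.  96.  22.  78.  30.] F [0.3 0.5 0.4] w 0.0524
rotvec [-0.003  -0.0017  0.0061] then shift (goal axes) [-0.0003  0.0459  0.2022]
```

{"method": "send_rows", "body": {"xyz": [[0,0.015,0.02],[0,0.015,0.02],[0,0.016,0.02],[0,0,0.02],[0,0,0]], "rotation": [[0,0,0.006],[0,0,0],[0,0,0],[0,0,0],[0,0,0]], "jaw": [0.6,0.6,0.6,0.6,0.6]}}

```text
time_s: 15.25
tool_pos: [0.4749, 0.3439, 0.3038]
tool_rot: [-179.7, -0.3, 171.6]
force: [0.4, -1.0, -1.1]
grip_width: 0.0523
grasp_force: 0.0
```

```bash
python3 - <<'E'
from h import *
todo(*pick(.476,.344,171.8,.184))
c=snap('wrist','w6'); o=env.get_obs();Rt=Rn.from_euler('xyz',o['tool_rot'],degrees=True).as_matrix()
ends=np.array([[.5178,.3384],[.4345,.3507],[.476,.3445]])
p=proj(c,np.c_[ends,[.01]*3]); print('pred holes',p.round(1).tolist())
g=cv2.cvtColor(c['image'],cv2.COLOR_BGR2GRAY)
for q in p[:2]:
    x,y=q.round().astype(int)
    if 25<x<615 and 25<y<375:
        w=g[y-25:y+25,x-25:x+25]; n,l,s,ce=cv2.connectedComponentsWithStats((w<70).astype(np.uint8)); 
        for i in range(1,n):
            if 20<s[i,4]<600: u=ce[i]+[x-25,y-25]; X=atz(c,[u],.01)[0]; print(u.round(1),s[i,4],X.round(4),'tool',((X-o['tool_pos'])@Rt).round(4))
E
```

```text
t 15.25 pos [0.4749 0.3439 0.3038] rot [-179.66   -0.3   171.57] q [ 14.  30. -67.  98.  29.  72.  22.] F [ 0.4 -1.  -1.1] w 0.0523
rotvec [-0.0058 -0.0053 -0.004 ] then shift (goal axes) [-0.0011  0.0003  0.1198]
pred holes [[317.5, 241.5], [317.5, 154.9], [317.4, 199.8]]
[317.  241.5] 60 [0.5177 0.3379 0.01  ] tool [-0.0438  0.0012  0.2956]
[317.3 155.2] 80 [0.4348 0.3505 0.01  ] tool [0.0401 0.0014 0.2958]
```

{"method": "send_rows", "body": {"xyz": [[-0.001,0.001,0.03],[0,0,0.03],[0,0,0.03],[0,0,0.025],[0,0,0.004],[0,0,0],[0,0,0],[0,0,0],[0,0,0],[0,0,0],[0,0,0],[0,0,0]], "rotation": [[-0.005,-0.005,-0.004],[0,0,0],[0,0,0],[0,0,0],[0,0,0],[0,0,0],[0,0,0],[0,0,0],[0,0,0],[0,0,0],[0,0,0],[0,0,0]], "jaw": [0.6,0.6,0.6,0.6,0.6,0.6,0.1,0.1,0.1,0.1,0.1,0.1]}}

```text
time_s: 16.5
tool_pos: [0.478, 0.3461, 0.1896]
tool_rot: [179.8, 0.3, 171.7]
force: [-1.3, -4.5, 6.1]
grip_width: 0.0247
grasp_force: 35.0
```

```bash
python3 - <<'E'
from h import *
todo(*pick(.476,.344,171.8,.184))
E
```

```text
t 16.5 pos [0.478  0.3461 0.1896] rot [179.83   0.34 171.73] q [  9.  37. -60. 103.  37.  62.  17.] F [-1.3 -4.5  6.1] w 0.0247
rotvec [ 0.003   0.0059 -0.0013] then shift (goal axes) [ 0.0016 -0.0024  0.0056]
```

The grip is too shallow (TCP at z 0.1896), so I reopen, go lower and regrip.

{"method": "send_rows", "body": {"xyz": [[0,0,0],[0,0,0],[0,0,0],[0.001,-0.001,0.003],[0,0,0.002],[0,0,0.001],[0,0,0]], "rotation": [[0,0,0],[0,0,0],[0,0,0],[0.003,0.006,0],[0,0,0],[0,0,0],[0,0,0]], "jaw": [0.5,0.5,0.5,0.5,0.5,0.5,0.5]}}

```text
time_s: 17.2
tool_pos: [0.4764, 0.346, 0.183]
tool_rot: [179.9, -0.1, 171.8]
force: [-0.1, -0.1, 0.1]
grip_width: 0.0435
grasp_force: 0.0
```

```bash
python3 - <<'E'
from h import *
todo(*pick(.476,.344,171.8,.184))
c=snap('wrist','w7'); o=env.get_obs();Rt=Rn.from_euler('xyz',o['tool_rot'],degrees=True).as_matrix()
p=proj(c,[[.4348,.3505,.01]]); g=cv2.cvtColor(c['image'],cv2.COLOR_BGR2GRAY); x,y=p[0].round().astype(int); print(x,y)
w=g[y-30:y+30,x-30:x+30]; n,l,s,ce=cv2.connectedComponentsWithStats((w<70).astype(np.uint8)); 
for i in range(1,n):
    if 20<s[i,4]<900: u=ce[i]+[x-30,y-30]; X=atz(c,[u],.01)[0]; print(u.round(1),s[i,4],X.round(4),'tool',((X-o['tool_pos'])@Rt).round(4))
E
```

```text
t 17.2 pos [0.4764 0.346  0.183 ] rot [ 1.7989e+02 -7.0000e-02  1.7177e+02] q [  8.  38. -60. 103.  37.  61.  17.] F [-0.1 -0.1  0.1] w 0.0435
rotvec [ 0.002  -0.0012 -0.0005] then shift (goal axes) [ 0.0001 -0.002  -0.001 ]
310 184
[316.8 183.7] 309 [0.4351 0.3541 0.01  ] tool [0.0419 0.0017 0.1731]
```

{"method": "send_rows", "body": {"xyz": [[0,0.001,0],[0,0,0],[0,0,0],[0,0,0],[0,0,0],[0,0,0],[0,0,-0.01],[0,0,-0.03],[0,0,-0.04],[0,0,-0.04],[0,0,-0.04],[0,0,-0.04],[0,0,0]], "rotation": [[0,0,0],[0,0,0],[0,0,0],[0,0,0],[0,0,0],[0,0,0],[0,0,0],[0,0,0],[0,0,0],[0,0,0],[0,0,0],[0,0,0],[0,0,0]], "jaw": [0.5,0.1,0.1,0.1,0.1,0.1,0.1,0.1,0.1,0.1,0.1,0.1,0.1]}}

```text
time_s: 18.55
tool_pos: [0.4769, 0.3484, 0.3892]
tool_rot: [179.5, 0.3, 171.8]
force: [0.5, 0.7, -2.3]
grip_width: 0.0253
grasp_force: 35.0
```

```bash
python3 - <<'E'
from h import *
todo(*pick(.60,-.33,8.3,.39))
E
```

```text
t 18.55 pos [0.4769 0.3484 0.3892] rot [179.53   0.33 171.79] q [ 16.  26. -70.  92.  25.  79.  25.] F [ 0.5  0.7 -2.3] w 0.0253
rotvec [ 0.0099 -0.0106  2.8533] then shift (goal axes) [ 0.0239  0.689  -0.0008]
```

The strap can go either way round, so I place it with the tool reversed and only a small turn.

{"method": "send_rows", "body": {"xyz": [[-0.0128,-0.0385,0],[-0.0128,-0.0385,0],[-0.0128,-0.0385,0],[-0.0128,-0.0385,0],[-0.0128,-0.0385,0],[-0.0128,-0.0385,0],[-0.0128,-0.0385,0],[-0.0128,-0.0385,0],[-0.0128,-0.0385,0],[-0.0128,-0.0385,0],[-0.0128,-0.0385,0],[-0.0128,-0.0385,0],[-0.0128,-0.0385,0],[-0.0128,-0.0385,0],[-0.0128,-0.0385,0],[-0.0128,-0.0385,0],[-0.0128,-0.0385,0],[0,0,0],[0,0,0],[0,0,0]], "rotation": [[0,0,0],[0,0,0],[0,0,0],[0,0,0],[0,0,0],[0,0,0],[0,0,0],[0,0,0],[0,0,0],[0,0,0],[0,0,0],[0,0,0],[0,0,0],[0,0,0],[0,0,0],[0,0,0],[0,0,0],[0,0,-0.096],[0,0,-0.096],[0,0,-0.096]], "jaw": [0.1,0.1,0.1,0.1,0.1,0.1,0.1,0.1,0.1,0.1,0.1,0.1,0.1,0.1,0.1,0.1,0.1,0.1,0.1,0.1]}}

```text
time_s: 20.55
tool_pos: [0.598, -0.3326, 0.3802]
tool_rot: [179.8, -0.1, -171.5]
force: [0.8, 0.1, -2.4]
grip_width: 0.0255
grasp_force: 35.0
```

```bash
cat >> h.py <<'E'
def goalf(*a,**k):
    R,p=goal(*a,**k); return R@np.diag([-1,-1,1.]),p
E
python3 - <<'E'
from h import *
todo(*goalf(.010,.078,.1,d=.183))
E
```

```text
t 20.55 pos [ 0.598  -0.3326  0.3802] rot [ 1.7977e+02 -1.1000e-01 -1.7152e+02] q [ 68.  38. -64.  78.  33.  85. 104.] F [ 0.8  0.1 -2.4] w 0.0255
rotvec [0.0032 0.5217 0.0037] then shift (goal axes) [-0.0454  0.0015  0.0455]
```

{"method": "send_rows", "body": {"xyz": [[0,0,0],[0,0,0],[0,0,0],[0,0,0],[0,0,0],[-0.015,0,0.015],[-0.015,0,0.015],[-0.015,0.0015,0.015],[0,0,0.02],[0,0,0.02],[0,0,0.01],[0,0,0],[0,0,0]], "rotation": [[0.003,0.105,0.004],[0,0.105,0],[0,0.105,0],[0,0.105,0],[0,0.102,0],[0,0,0],[0,0,0],[0,0,0],[0,0,0],[0,0,0],[0,0,0],[0,0,0],[0,0,0]], "jaw": [0.1,0.1,0.1,0.1,0.1,0.1,0.1,0.1,0.1,0.1,0.1,0.1,0.1]}}

```text
time_s: 21.85
tool_pos: [0.5899, -0.3324, 0.2769]
tool_rot: [-179.9, -29.9, -172.0]
force: [0.3, -0.2, -2.3]
grip_width: 0.0258
grasp_force: 35.0
```

```bash
python3 - <<'E'
from h import *
todo(*goalf(.010,.078,0,d=.183))
c=snap('wrist','w8'); o=env.get_obs();Rt=Rn.from_euler('xyz',o['tool_rot'],degrees=True).as_matrix()
p=proj(c,[Rt@np.array([.042,0,.173])+o['tool_pos']]); g=cv2.cvtColor(c['image'],cv2.COLOR_BGR2GRAY); x,y=p[0].round().astype(int); print(p)
w=g[y-30:y+30,x-30:x+30]; n,l,s,ce=cv2.connectedComponentsWithStats((w<70).astype(np.uint8)); 
for i in range(1,n):
    if 20<s[i,4]<900: print((ce[i]+[x-30,y-30]).round(1),s[i,4])
c=snap('side','s8');cv2.imwrite('pics/s8c.png',cv2.resize(c['image'][90:240,270:430],None,fx=4,fy=4,interpolation=cv2.INTER_CUBIC))
E
```

```text
t 21.85 pos [ 0.5899 -0.3324  0.2769] rot [-179.94  -29.88 -172.01] q [ 55.  47. -53.  74.  42. 105. 101.] F [ 0.3 -0.2 -2.3] w 0.0258
rotvec [ 0.0018  0.0021 -0.005 ] then shift (goal axes) [-0.0008  0.0002  0.0521]
[[313.15120007 183.26493553]]
[286.4 195.6] 267
[316.2 183.6] 251
```

{"method": "send_rows", "body": {"xyz": [[-0.001,-0.0006,0],[0,0,0.015],[0,0,0.015],[0,0,0.012],[0,0,0.005],[0,0,0.003],[0,0,0],[0,0,0]], "rotation": [[0.002,0.002,-0.005],[0,0,0],[0,0,0],[0,0,0],[0,0,0],[0,0,0],[0,0,0],[0,0,0]], "jaw": [0.1,0.1,0.1,0.1,0.1,0.1,0.1,0.1]}}

```text
time_s: 22.75
tool_pos: [0.5663, -0.3362, 0.2335]
tool_rot: [-180.0, -30.0, -171.7]
force: [-0.0, 0.4, -2.0]
grip_width: 0.0251
grasp_force: 35.0
```

```bash
python3 - <<'E'
from h import *
todo(*goalf(.010,.078,0,d=.183))
E
```

```text
t 22.75 pos [ 0.5663 -0.3362  0.2335] rot [-179.97  -30.   -171.66] q [ 57.  48. -52.  79.  43. 101. 100.] F [-0.   0.4 -2. ] w 0.0251
rotvec [-0.0007 -0.0001  0.0002] then shift (goal axes) [0.0002 0.0006 0.0025]
```

{"method": "send_rows", "body": {"xyz": [[0,0,0.001],[0,0,0.001],[0,0,0.001],[0,0,0]], "rotation": [[0,0,0],[0,0,0],[0,0,0],[0,0,0]], "jaw": [0.1,0.1,0.1,0.1]}}

```text
time_s: 23.15
tool_pos: [0.5652, -0.3363, 0.2319]
tool_rot: [-179.9, -29.9, -171.7]
force: [2.9, 0.6, 5.0]
grip_width: 0.0256
grasp_force: 35.0
```

{"method": "send_rows", "body": {"xyz": [[0,0,0],[0,0,0],[0,0,0],[0,0,0],[0,0,-0.01],[0,0,-0.03],[0,0,-0.04],[0,0,-0.04],[0,0,-0.03],[0,0,0]], "rotation": [[0,0,0],[0,0,0],[0,0,0],[0,0,0],[0,0,0],[0,0,0],[0,0,0],[0,0,0],[0,0,0],[0,0,0]], "jaw": [0.35,0.45,0.5,0.5,0.5,0.5,0.5,0.5,0.5,0.5]}}

```text
time_s: 24.15
tool_pos: [0.6406, -0.3244, 0.3645]
tool_rot: [-179.8, -29.7, -171.7]
force: [1.2, 0.5, 0.6]
grip_width: 0.0433
grasp_force: 0.0
```

```bash
cat > chk.py <<'E'
from h import *
import sys
c=snap('wrist',sys.argv[1]); g=cv2.cvtColor(c['image'],cv2.COLOR_BGR2GRAY); R,t=TR
for n,P in dict(ring=(-.042,0),strap_lo=(-.032,.078),strap_hi=(.052,.078)).items():
    p=proj(c,[R@np.array([*P,.01])+t,R@np.array([P[0]+.01,P[1],.01])+t])
    x,y=p[0].round().astype(int)
    if not(35<x<605 and 35<y<365): print(n,'out',x,y); continue
    w=g[y-35:y+35,x-35:x+35]; k,l,s,ce=cv2.connectedComponentsWithStats((w<90).astype(np.uint8))
    oo,d=ray(c,[p[0]])
    for i in range(1,k):
        if 15<s[i,4]<2500:
            oo,d=ray(c,[ce[i]+[x-35,y-35]]); a=(oo-t)@R; b=d[0]@R; X=a+b*(.01-a[2])/b[2]
            if np.hypot(*(X[:2]-P))<.02: print(n,s[i,4],'tray',X.round(4))
E
python3 chk.py w9; python3 -c "
from h import *
todo(*pick(.48,.415,171,.39))"
```

```text
ring 1796 tray [-0.0459  0.0158  0.01  ]
strap_lo 39 tray [-0.0329  0.0771  0.01  ]
strap_hi 1266 tray [0.0343 0.0799 0.01  ]
strap_hi 55 tray [0.0513 0.0772 0.01  ]
t 24.2 pos [ 0.6397 -0.3249  0.3621] rot [-179.87  -29.9  -171.69] q [ 47.  48. -52.  61.  42. 115. 104.] F [-0.9 -1.2 -0.7] w 0.0433
rotvec [-0.081  -0.5176  0.2959] then shift (goal axes) [ 0.2735  0.7058 -0.0279]
```

The strap is in: its holes are at tray (−33,77) and (51,77). Now the spanner: untilt, cross over, and take a close look.

{"method": "send_rows", "body": {"xyz": [[0,0,0],[0,0,0],[0,0,0],[0,0,0],[0,0,0],[0,0,0],[0,0,0],[0,0,-0.02],[0,0,0]], "rotation": [[0,-0.105,0],[0,-0.105,0],[0,-0.105,0],[0,-0.105,0],[0,-0.102,0],[0,0,0.106],[0,0,0.106],[0,0,0.107],[0,0,0]], "jaw": [0.55,0.55,0.55,0.55,0.55,0.55,0.55,0.55,0.55]}}

```text
time_s: 25.1
tool_pos: [0.6384, -0.3264, 0.3812]
tool_rot: [-179.9, -0.1, 170.0]
force: [0.3, -0.2, 0.3]
grip_width: 0.0476
grasp_force: 0.0
```

{"method": "send_rows", "body": {"xyz": [[0.016,0.0438,0],[0.016,0.0438,0],[0.016,0.0438,0],[0.016,0.0438,0],[0.016,0.0438,0],[0.016,0.0438,0],[0.016,0.0438,0],[0.016,0.0438,0],[0.016,0.0438,0],[0.016,0.0438,0],[0.016,0.0438,0],[0.016,0.0438,0],[0.016,0.0438,0],[0.016,0.0438,0],[0.016,0.0438,0.01],[0.016,0.0438,0.02],[0,0,0.03],[0,0,0],[0,0,0]], "rotation": [[0,0,0],[0,0,0],[0,0,0],[0,0,0],[0,0,0],[0,0,0],[0,0,0],[0,0,0],[0,0,0],[0,0,0],[0,0,0],[0,0,0],[0,0,0],[0,0,0],[0,0,0],[0,0,0],[0,0,0],[0,0,0],[0,0,0]], "jaw": [0.55,0.55,0.55,0.55,0.55,0.55,0.55,0.55,0.55,0.55,0.55,0.55,0.55,0.55,0.55,0.55,0.55,0.55,0.55]}}

```text
time_s: 27.0
tool_pos: [0.5082, 0.4067, 0.3193]
tool_rot: [-179.8, -0.2, 170.1]
force: [0.4, -0.3, 0.5]
grip_width: 0.0481
grasp_force: 0.0
```

```bash
python3 - <<'E'
from h import *
todo(*pick(.51,.41,170,.32))
c=snap('wrist','wa')
p=proj(c,[[.555,.40,.01],[.48,.415,.01],[.408,.427,.01]]);print(p)
x,y=p[1].round().astype(int); x0=max(x-90,0);y0=int(max(p[:,1].min()-35,0));y1=int(min(p[:,1].max()+35,400))
s=min(800/180,600/(y1-y0));print(x0,y0,s)
cv2.imwrite('pics/wac.png',cv2.resize(c['image'][y0:y1,x0:x0+180],None,fx=s,fy=s,interpolation=cv2.INTER_CUBIC)[:600,:800])
E
```

```text
t 27.0 pos [0.5082 0.4067 0.3193] rot [-179.79   -0.18  170.07] q [  3.  35. -62.  87.  32.  77.  18.] F [ 0.4 -0.3  0.5] w 0.0481
rotvec [-0.0036 -0.0032  0.0012] then shift (goal axes) [-0.0012  0.0036 -0.0007]
[[317.46538673 238.3812949 ]
 [319.41022965 164.3673661 ]
 [318.89906623  82.94298771]]
229 47 2.6548672566371683
```

View pics/wac.png

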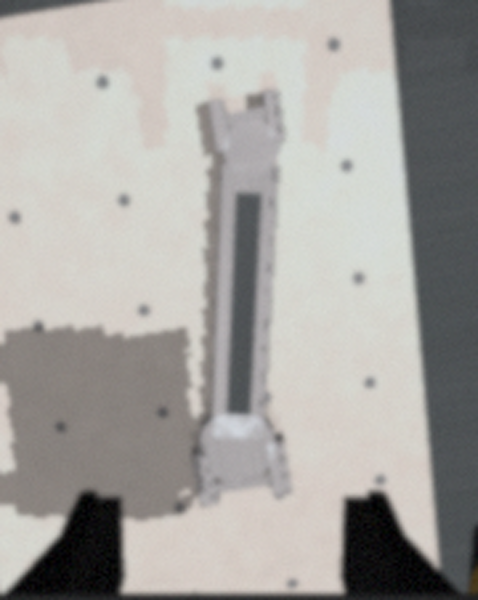

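The spanner crop: recess from (249,195) to (239,412), small jaw tips (208,103) and (272,92), big jaw tips (208,500) and (283,493), head centres about (247,140) and (240,455). The small jaws point toward the robot (tool +x).

```bash
python3 - <<'E'
from h import *
c=load('wa');s=2.6548672566;o=env.get_obs();Rt=Rn.from_euler('xyz',o['tool_rot'],degrees=True).as_matrix()
N=dict(rec_t=(249,195),rec_b=(239,412),sm_L=(208,103),sm_R=(272,92),sm_c=(247,140),sm_wR=(281,135),big_L=(208,500),big_R=(283,493),big_c=(240,455),big_wL=(197,458),big_wR=(284,445),shL=(220,300),shR=(272,300))
X={}
for n,(u,v) in N.items():
    X[n]=((atz(c,[[229+(u+.5)/s-.5,47+(v+.5)/s-.5]],.01)[0]-o['tool_pos'])@Rt); 
r=X['rec_t']-X['rec_b'];a=np.arctan2(r[1],r[0]);e=np.array([np.cos(a),np.sin(a)]);f=np.array([-e[1],e[0]]);m=(X['rec_t']+X['rec_b'])[:2]/2
print('axis ang tool',np.degrees(a).round(2),'rec len',np.linalg.norm(r).round(4),'rec mid tool',m.round(4))
for n in X: print(n,'along',((X[n][:2]-m)@e).round(4),'across',((X[n][:2]-m)@f).round(4))
E
```

```text
axis ang tool 2.36 rec len 0.0784 rec mid tool [0.031  0.0049]
rec_t along 0.0392 across -0.0
rec_b along -0.0392 across -0.0
sm_L along 0.0685 across -0.0152
sm_R along 0.0729 across 0.0061
sm_c along 0.0573 across -0.0015
sm_wR along 0.0593 across 0.0099
big_L along -0.075 across -0.0104
big_R along -0.0709 across 0.0183
big_c along -0.0562 across 0.0011
big_wL along -0.0581 across -0.0151
big_wR along -0.0514 across 0.0175
shL along 0.0024 across -0.0086
shR along 0.0031 across 0.01
```

{"method": "send_rows", "body": {"xyz": [[0.013,0.0027,0.01],[0.013,0.0027,0.02],[0,0,0.03],[0,0,0.03],[0,0,0.025],[0,0,0],[0,0,0]], "rotation": [[-0.003,-0.003,0],[0,0,0.041],[0,0,0],[0,0,0],[0,0,0],[0,0,0],[0,0,0]], "jaw": [0.55,0.55,0.55,0.55,0.55,0.55,0.55]}}

```text
time_s: 27.75
tool_pos: [0.4843, 0.4174, 0.207]
tool_rot: [179.8, 0.1, 167.6]
force: [0.1, 0.5, 0.2]
grip_width: 0.048
grasp_force: 0.0
```

```bash
python3 - <<'E'
from h import *
Rt=Rn.from_euler('xyz',[-179.79,-.18,170.07],degrees=True).as_matrix(); p=np.array([.5082,.4067,.3193])+Rt@np.array([.026,.0054,.31])
todo(*pick(p[0],p[1],167.7,.1835)); print(p)
E
```

```text
t 27.75 pos [0.4843 0.4174 0.207 ] rot [1.7982e+02 1.1000e-01 1.6760e+02] q [ -1.  40. -58.  95.  36.  66.  10.] F [0.1 0.5 0.2] w 0.048
rotvec [ 0.0031  0.002  -0.0017] then shift (goal axes) [ 0.0015 -0.0022  0.0235]
[0.48236553 0.41555138 0.0093655 ]
```

{"method": "send_rows", "body": {"xyz": [[0.0015,-0.002,0.01],[0,0,0.009],[0,0,0.004],[0,0,0],[0,0,0]], "rotation": [[0.003,0.002,-0.0015],[0,0,0],[0,0,0],[0,0,0],[0,0,0]], "jaw": [0.55,0.55,0.55,0.55,0.55]}}

```text
time_s: 28.25
tool_pos: [0.4811, 0.4166, 0.1828]
tool_rot: [-179.9, -0.0, 167.8]
force: [0.2, -1.1, 2.9]
grip_width: 0.0478
grasp_force: 1.3
```

```bash
python3 - <<'E'
from h import *
todo(*pick(.4824,.4156,167.7,.1835))
E
```

```text
t 28.25 pos [0.4811 0.4166 0.1828] rot [-1.7995e+02 -5.0000e-02  1.6781e+02] q [ -2.  41. -56.  96.  38.  64.   9.] F [ 0.2 -1.1  2.9] w 0.0478
rotvec [-0.0009 -0.0008  0.002 ] then shift (goal axes) [-0.0015 -0.0007 -0.0007]
```

{"method": "send_rows", "body": {"xyz": [[-0.001,0,-0.001],[0,0,0],[0,0,0],[0,0,0],[0,0,0],[0,0,0],[0,0,0]], "rotation": [[0,0,0],[0,0,0],[0,0,0],[0,0,0],[0,0,0],[0,0,0],[0,0,0]], "jaw": [0.55,0.05,0.05,0.05,0.05,0.05,0.05], "newtons": 40}}

```text
time_s: 28.95
tool_pos: [0.4819, 0.4161, 0.1833]
tool_rot: [-179.9, -0.1, 167.8]
force: [-1.8, -1.0, 0.4]
grip_width: 0.0196
grasp_force: 40.0
```

```bash
python3 - <<'E'
from h import *
todo(*pick(.4824,.4156,167.7,.1835))
c=snap('wrist','wb'); o=env.get_obs();Rt=Rn.from_euler('xyz',o['tool_rot'],degrees=True).as_matrix()
# spanner recess (dark) towards small end, along tool x axis, top face at tool z ~ .1735
g=cv2.cvtColor(c['image'],cv2.COLOR_BGR2GRAY)
for y in (-.003,0,.003):
    xs=np.arange(.02,.084,.002); p=proj(c,[Rt@np.array([x,y,.1735])+o['tool_pos'] for x in xs]).round().astype(int)
    print(y,list(zip((xs*1000).round().astype(int).tolist(),g[p[:,1],p[:,0]].tolist())))
E
```

```text
t 28.95 pos [0.4819 0.4161 0.1833] rot [-1.7989e+02 -8.0000e-02  1.6781e+02] q [ -2.  41. -56.  96.  38.  64.   9.] F [-1.8 -1.   0.4] w 0.0196
rotvec [-0.0019 -0.0014  0.0019] then shift (goal axes) [-0.0006 -0.0003 -0.0002]
-0.003 [(20, 68), (22, 59), (24, 59), (26, 61), (28, 60), (30, 67), (32, 103), (34, 107), (36, 106), (38, 99), (40, 98), (42, 94), (44, 138), (46, 146), (48, 145), (50, 153), (52, 153), (54, 146), (56, 146), (58, 149), (60, 149), (62, 147), (64, 148), (66, 149), (68, 147), (70, 162), (72, 194), (74, 198), (76, 197), (78, 194), (80, 195), (82, 194)]
0 [(20, 42), (22, 42), (24, 43), (26, 44), (28, 45), (30, 49), (32, 63), (34, 78), (36, 77), (38, 80), (40, 71), (42, 76), (44, 137), (46, 147), (48, 149), (50, 161), (52, 159), (54, 150), (56, 149), (58, 147), (60, 149), (62, 151), (64, 152), (66, 153), (68, 148), (70, 148), (72, 178), (74, 154), (76, 155), (78, 197), (80, 194), (82, 194)]
0.003 [(20, 42), (22, 37), (24, 42), (26, 43), (28, 38), (30, 56), (32, 75), (34, 77), (36, 80), (38, 72), (40, 76), (42, 76), (44, 135), (46, 144), (48, 143), (50, 154), (52, 149), (54, 153), (56, 152), (58, 149), (60, 150), (62, 150), (64, 153), (66, 152), (68, 147), (70, 148), (72, 114), (74, 113), (76, 116), (78, 193), (80, 193), (82, 196)]
```

{"method": "send_rows", "body": {"xyz": [[0,0,-0.01],[0,0,-0.03],[0,0,-0.04],[0,0,-0.04],[0,0,-0.045],[0,0,-0.04],[-0.0165,-0.0397,0],[-0.0165,-0.0397,0],[-0.0165,-0.0397,0],[-0.0165,-0.0397,0],[-0.0165,-0.0397,0],[-0.0165,-0.0397,0],[-0.0165,-0.0397,0],[-0.0165,-0.0397,0],[-0.0165,-0.0397,0],[-0.0165,-0.0397,0],[-0.0165,-0.0397,0],[-0.0165,-0.0397,0],[-0.0165,-0.0397,0],[-0.0165,-0.0397,0]], "rotation": [[0,0,0],[0,0,0],[0,0,0],[0,0,0],[0,0,0],[0,0,0],[0,0,0],[0,0,0],[0,0,0],[0,0,0],[0,0,0],[0,0,0],[0,0,0],[0,0,0],[0,0,0],[0,0,0],[0,0,0],[0,0,0],[0,0,0],[0,0,0]], "jaw": [0.05,0.05,0.05,0.05,0.05,0.05,0.05,0.05,0.05,0.05,0.05,0.05,0.05,0.05,0.05,0.05,0.05,0.05,0.05,0.05]}}

```text
time_s: 31.0
tool_pos: [0.5907, -0.1771, 0.3894]
tool_rot: [-179.9, -0.0, 167.8]
force: [-0.4, 0.6, -1.5]
grip_width: 0.0195
grasp_force: 40.0
```

{"method": "send_rows", "body": {"xyz": [[0,0,0],[0,0,0],[0,0,0],[0,0,0],[0,0,0],[0,0,0],[0,0,0],[0,0,0],[0,0,0],[0,0,0],[0,0,0],[0,0,0],[0,0,0],[0,0,0],[0,0,0],[0,0,0],[0,0,0],[0,0,0],[0,0,0],[0,0,0]], "rotation": [[0,0,0.139],[0,0,0.139],[0,0,0.139],[0,0,0.139],[0,0,0.139],[0,0,0.139],[0,0,0.139],[0,0,0.139],[0,0,0.139],[0,0,0.139],[0,0,0.139],[0,0,0.139],[0,0,0.139],[0,0,0.139],[0,0,0.139],[0,0,0.139],[0,0,0.139],[0,0,0.139],[0,0,0.139],[0,0,0.139]], "jaw": [0.05,0.05,0.05,0.05,0.05,0.05,0.05,0.05,0.05,0.05,0.05,0.05,0.05,0.05,0.05,0.05,0.05,0.05,0.05,0.05]}}

```text
time_s: 33.0
tool_pos: [0.5907, -0.1749, 0.3891]
tool_rot: [180.0, 0.1, 8.3]
force: [0.1, 0.2, -2.2]
grip_width: 0.0192
grasp_force: 40.0
```

```bash
python3 - <<'E'
from h import *
todo(*goal(.0113,-.078,.1,d=.1832))
E
```

```text
t 33.0 pos [ 0.5907 -0.1749  0.3891] rot [1.7998e+02 5.0000e-02 8.2700e+00] q [ 44.  18. -37.  88.  11.  77. -76.] F [ 0.1  0.2 -2.2] w 0.0192
rotvec [ 1.000e-04 -5.227e-01 -1.100e-03] then shift (goal axes) [ 0.0351 -0.0005  0.0608]
```

{"method": "send_rows", "body": {"xyz": [[0,0,0],[0,0,0],[0,0,0],[0,0,0],[0,0,0],[0.012,0,0.02],[0.012,0,0.02],[0.011,0,0.02],[0,0,0.02],[0,0,0.02],[0,0,0.01],[0,0,0],[0,0,0]], "rotation": [[0,-0.105,0],[0,-0.105,0],[0,-0.105,0],[0,-0.105,0],[0,-0.103,0],[0,0,0],[0,0,0],[0,0,0],[0,0,0],[0,0,0],[0,0,0],[0,0,0],[0,0,0]], "jaw": [0.05,0.05,0.05,0.05,0.05,0.05,0.05,0.05,0.05,0.05,0.05,0.05,0.05]}}

```text
time_s: 34.3
tool_pos: [0.5667, -0.1792, 0.2769]
tool_rot: [180.0, 30.0, 8.5]
force: [0.4, 0.1, -0.5]
grip_width: 0.0193
grasp_force: 40.0
```

```bash
python3 - <<'E'
from h import *
todo(*goal(.0113,-.078,0,d=.1832))
c=snap('wrist','wd'); o=env.get_obs();Rt=Rn.from_euler('xyz',o['tool_rot'],degrees=True).as_matrix()
g=cv2.cvtColor(c['image'],cv2.COLOR_BGR2GRAY)
xs=np.arange(.036,.084,.002)
for y in (0,.003):
    p=proj(c,[Rt@np.array([x,y,.1735])+o['tool_pos'] for x in xs]).round().astype(int)
    print(y,list(zip((xs*1000).round().astype(int).tolist(),g[p[:,1],p[:,0]].tolist())))
ys=np.arange(-.02,.021,.002); p=proj(c,[Rt@np.array([.047,y,.1735])+o['tool_pos'] for y in ys]).round().astype(int)
print(list(zip((ys*1000).round().astype(int).tolist(),g[p[:,1],p[:,0]].tolist())))
E
```

```text
t 34.3 pos [ 0.5667 -0.1792  0.2769] rot [179.95  29.96   8.51] q [ 36.  32. -32.  87.  22.  96. -82.] F [ 0.4  0.1 -0.5] w 0.0193
rotvec [ 0.0025 -0.0007  0.0028] then shift (goal axes) [ 0.0001 -0.0013  0.0514]
0 [(36, 92), (38, 89), (40, 91), (42, 117), (44, 169), (46, 172), (48, 181), (50, 190), (52, 179), (54, 179), (56, 178), (58, 176), (60, 179), (62, 182), (64, 181), (66, 182), (68, 177), (70, 138), (72, 44), (74, 41), (76, 44), (78, 45), (80, 41), (82, 39), (84, 107)]
0.003 [(36, 138), (38, 138), (40, 138), (42, 148), (44, 170), (46, 170), (48, 170), (50, 184), (52, 183), (54, 178), (56, 179), (58, 177), (60, 180), (62, 183), (64, 183), (66, 146), (68, 162), (70, 169), (72, 178), (74, 183), (76, 88), (78, 41), (80, 45), (82, 45), (84, 107)]
[(-20, 139), (-18, 132), (-16, 56), (-14, 31), (-12, 68), (-10, 172), (-8, 170), (-6, 174), (-4, 174), (-2, 172), (0, 169), (2, 171), (4, 171), (6, 175), (8, 137), (10, 38), (12, 45), (14, 122), (16, 132), (18, 133), (20, 131)]
```

{"method": "send_rows", "body": {"xyz": [[0,-0.001,0],[0,0,0.015],[0,0,0.015],[0,0,0.012],[0,0,0.005],[0,0,0.002],[0,0,0],[0,0,0]], "rotation": [[0.002,0,0.003],[0,0,0],[0,0,0],[0,0,0],[0,0,0],[0,0,0],[0,0,0],[0,0,0]], "jaw": [0.05,0.05,0.05,0.05,0.05,0.05,0.05,0.05]}}

```text
time_s: 35.15
tool_pos: [0.5421, -0.1819, 0.2339]
tool_rot: [180.0, 30.0, 8.3]
force: [0.1, 0.2, -1.1]
grip_width: 0.0196
grasp_force: 40.0
```

```bash
python3 - <<'E'
from h import *
todo(*goal(.0113,-.078,0,d=.1832))
E
```

```text
t 35.15 pos [ 0.5421 -0.1819  0.2339] rot [179.96  30.     8.31] q [ 37.  32. -32.  93.  23.  91. -83.] F [ 0.1  0.2 -1.1] w 0.0196
rotvec [ 0.0005  0.     -0.0003] then shift (goal axes) [ 0.     -0.0003  0.0019]
```

{"method": "send_rows", "body": {"xyz": [[0,0,0.001],[0,0,0.001],[0,0,0.001],[0,0,0]], "rotation": [[0,0,0],[0,0,0],[0,0,0],[0,0,0]], "jaw": [0.05,0.05,0.05,0.05]}}

```text
time_s: 35.55
tool_pos: [0.5411, -0.1819, 0.2326]
tool_rot: [179.9, 29.9, 8.3]
force: [2.0, -0.5, 5.8]
grip_width: 0.019
grasp_force: 40.0
```

Contact at the expected floor height. Release and retreat.

{"method": "send_rows", "body": {"xyz": [[0,0,0],[0,0,0],[0,0,0],[0,0,0],[0,0,-0.01],[0,0,-0.03],[0,0,-0.04],[0,0,-0.04],[0,0,-0.03],[0,0,0],[0,0,0]], "rotation": [[0,0,0],[0,0,0],[0,0,0],[0,0,0],[0,0,0],[0,0,0],[0,0,0],[0,0,0],[0,0,0],[0,0,0],[0,0,0]], "jaw": [0.3,0.4,0.45,0.45,0.45,0.45,0.45,0.45,0.45,0.45,0.45]}}

```text
time_s: 36.65
tool_pos: [0.6147, -0.1714, 0.3607]
tool_rot: [179.9, 30.1, 8.3]
force: [-1.4, 0.2, 0.3]
grip_width: 0.0391
grasp_force: 0.0
```

```bash
python3 chk.py we; python3 - <<'E'
from h import *
todo(*goal(.0113,-.078,.15,d=.1832))
c=load('we'); g=cv2.cvtColor(c['image'],cv2.COLOR_BGR2GRAY); R,t=TR
def s(xs,y): 
    p=proj(c,[R@np.array([x,y,.01])+t for x in xs]).round().astype(int); return list(zip((xs*1000).round().astype(int).tolist(),g[p[:,1].clip(0,399),p[:,0].clip(0,639)].tolist()))
xs=np.arange(-.080,-.02,.002); print('along y=-78',s(xs,-.078)); 
for x in(-.036,-.010,.02):
    ys=np.arange(-.098,-.057,.002); p=proj(c,[R@np.array([x,y,.01])+t for y in ys]).round().astype(int); print('across',x,list(zip((ys*1000).round().astype(int).tolist(),g[p[:,1].clip(0,399),p[:,0]].tolist())))
E
```

```text
ring 914 tray [-0.0424 -0.0017  0.01  ]
strap_lo 65 tray [-0.0327  0.0772  0.01  ]
strap_hi 1978 tray [0.0632 0.0876 0.01  ]
strap_hi 62 tray [0.0519 0.0777 0.01  ]
t 36.7 pos [ 0.6142 -0.1716  0.3598] rot [179.97  30.16   8.29] q [ 32.  33. -32.  75.  22. 107. -82.] F [-0.   0.6 -0. ] w 0.039
rotvec [ 0.0002  0.0027 -0.0005] then shift (goal axes) [-0.0001 -0.0006 -0.0027]
along y=-78 [(-80, 158), (-78, 158), (-76, 134), (-74, 63), (-72, 42), (-70, 41), (-68, 39), (-66, 42), (-64, 42), (-62, 40), (-60, 50), (-58, 160), (-56, 207), (-54, 214), (-52, 212), (-50, 208), (-48, 208), (-46, 208), (-44, 210), (-42, 216), (-40, 239), (-38, 241), (-36, 210), (-34, 204), (-32, 188), (-30, 131), (-28, 109), (-26, 105), (-24, 104), (-22, 106)]
across -0.036 [(-98, 76), (-96, 30), (-94, 28), (-92, 39), (-90, 98), (-88, 191), (-86, 205), (-84, 208), (-82, 212), (-80, 215), (-78, 210), (-76, 206), (-74, 202), (-72, 203), (-70, 179), (-68, 82), (-66, 32), (-64, 40), (-62, 37), (-60, 55), (-58, 123)]
across -0.01 [(-98, 34), (-96, 34), (-94, 36), (-92, 38), (-90, 81), (-88, 176), (-86, 190), (-84, 160), (-82, 99), (-80, 93), (-78, 92), (-76, 105), (-74, 164), (-72, 185), (-70, 153), (-68, 53), (-66, 26), (-64, 36), (-62, 39), (-60, 36), (-58, 40)]
across 0.02 [(-98, 37), (-96, 36), (-94, 34), (-92, 43), (-90, 84), (-88, 184), (-86, 196), (-84, 167), (-82, 105), (-80, 95), (-78, 90), (-76, 112), (-74, 176), (-72, 187), (-70, 145), (-68, 43), (-66, 30), (-64, 33), (-62, 30), (-60, 40), (-58, 30)]
```

{"method": "send_rows", "body": {"xyz": [[-0.02,0,-0.01],[-0.02,0,-0.01],[-0.02,0,0],[-0.02,0,0],[0,0,0],[0,0,0]], "rotation": [[0,0,0],[0,0,0],[0,0,0],[0,0,0],[0,0,0],[0,0,0]], "jaw": [0.45,0.45,0.45,0.45,0.45,0.45]}}

```text
time_s: 37.3
tool_pos: [0.5555, -0.1803, 0.4172]
tool_rot: [180.0, 30.1, 8.2]
force: [-0.5, -1.2, -0.6]
grip_width: 0.0392
grasp_force: 0.0
```

```bash
python3 - <<'E'
from h import *
c=snap('wrist','wf'); g=cv2.cvtColor(c['image'],cv2.COLOR_BGR2GRAY); R,t=TR
print(env.get_obs()['tool_pos'],env.get_obs()['time_s'])
def s(xs,y,z=.01): 
    p=proj(c,[R@np.array([x,y,z])+t for x in xs]).round().astype(int); return [(int(round(x*1000)),int(g[v,u])) for x,(u,v) in zip(xs,p) if 0<=v<400 and 0<=u<640]
for y in(-.096,-.090,-.078,-.066): print(y,s(np.arange(.03,.104,.003),y))
for y in(-.09,-.084,-.078,-.070): print('low',y,s(np.arange(-.08,-.05,.002),y))
# tool: strap and torque eye
print('eye y=0',s(np.arange(.04,.1,.003),0)); 
P=[R@np.array(a)+t for a in([.0,-.078,.01],[.1,-.078,.01])];print(proj(c,P))
for n in('top',): 
    a=snap(n,'topend'); b=load('top'); 
    d=cv2.absdiff(a['image'],b['image']).max(2)
    for nm,X in dict(gear=(.69,.03),dish=(.44,.02),hexk=(.575,.02),sh=(.513,.214),lo=(.477,.279)).items():
        u,v=proj(b,[[*X,.02]])[0].round().astype(int); print(nm,(u,v),int((d[v-14:v+14,u-14:u+14]>60).sum()))
E
```

```text
[ 0.55588877 -0.18002541  0.41689849] 37.35
-0.096 [(30, 52), (33, 50), (36, 53), (39, 52), (42, 52), (45, 50), (48, 50), (51, 51), (54, 51), (57, 55), (60, 67), (63, 76), (66, 177), (69, 173), (72, 140), (75, 99), (78, 63), (81, 39), (84, 26), (87, 53), (90, 143), (93, 168), (96, 170), (99, 165), (102, 117)]
-0.09 [(30, 104), (33, 107), (36, 110), (39, 108), (42, 108), (45, 175), (48, 173), (51, 182), (54, 232), (57, 236), (60, 234), (63, 232), (66, 231), (69, 229), (72, 220), (75, 221), (78, 220), (81, 222), (84, 222), (87, 151), (90, 142), (93, 169), (96, 168), (99, 163), (102, 120)]
-0.078 [(30, 123), (33, 123), (36, 122), (39, 122), (42, 125), (45, 123), (48, 150), (51, 248), (54, 246), (57, 244), (60, 235), (63, 234), (66, 232), (69, 226), (72, 221), (75, 219), (78, 200), (81, 57), (84, 30), (87, 54), (90, 142), (93, 168), (96, 167), (99, 161), (102, 115)]
-0.066 [(30, 42), (33, 41), (36, 40), (39, 42), (42, 41), (45, 38), (48, 35), (51, 32), (54, 87), (57, 170), (60, 237), (63, 247), (66, 239), (69, 236), (72, 199), (75, 220), (78, 115), (81, 49), (84, 23), (87, 58), (90, 149)
[... 560 characters left out ...]
227), (-56, 236), (-54, 237), (-52, 239)]
low -0.07 [(-80, 183), (-78, 186), (-76, 156), (-74, 106), (-72, 59), (-70, 51), (-68, 53), (-66, 51), (-64, 68), (-62, 115), (-60, 132), (-58, 222), (-56, 228), (-54, 231), (-52, 238)]
eye y=0 [(40, 254), (43, 254), (46, 254), (49, 254), (52, 254), (55, 253), (58, 250), (61, 84), (64, 209), (67, 230), (70, 232), (73, 173), (76, 157), (79, 252), (82, 249), (85, 83), (88, 156), (91, 181), (94, 180), (97, 181)]
[[317.07081314  94.55161391]
 [317.18643096 191.80798587]]
gear (np.int64(302), np.int64(136)) 0
dish (np.int64(307), np.int64(214)) 0
hexk (np.int64(306), np.int64(172)) 0
sh (np.int64(245), np.int64(192)) 0
lo (np.int64(225), np.int64(204)) 35
```

Ends at +86 and −65 mm put the spanner within about 4 mm of its marks. All three parts are seated and the bystanders haven't moved, so I hand in.

```bash
python3 -c "
from cell import env
print(env.sign_off())"
```

```text
the job is handed in; nothing more can be done
None
```

The torque arm, spanner and 112 mm strap were set down in their compartments and the job was handed in at about 37 s of robot time; sign-off returned no verdict, and by my camera checks the strap and torque arm's ring are within about 2 mm and the spanner within about 4 mm of their points, with the gearbox, dish, hex key and other straps showing no sign of having moved.

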